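# Park the lock plunger and slide the trackball tray over

### The job

Free the trackball slide on the desk: pull its sprung lock plunger up by the T-knob, twist it clockwise until you feel it meet the stop, ease it down into the rest notch there and let go, so that it stays retracted by itself. Then push the tray with the trackball along its rails, gently, all the way to its end stop (the rubber buffer), with the plunger still parked. Do not wrench the knob against its stop, shove the tray hard or disturb the things around.

Things in the scene. Friction and masses are not known exactly. Their poses are not given: they have to be found in the camera images.
- slide_base: Aluminium base plate of the trackball slide, screwed to the desk, 200 (x) x 340 (y) x 12 mm. Origin: centre of its underside, on the desk. Its y axis runs along the rails, the way the tray slides open. At its end (y = +155 to +167 mm) a bar 34 mm high holds the end stop, a black rubber buffer 18 mm thick that reaches back to y = +103. At the +x side a bracket (x 28 to 100, y -52 to +12, to 46 mm above the desk) carries the plunger.
- collar (a point): On the plunger's upright axis (base x = +60, y = -20 mm), 78 mm above the desk, at the top of the lands of the castellated steel collar. The collar is 60 mm across and stands on the bracket; two of its posts reach 82 mm above the desk and its one stop lug 89 mm. Keep finger ends above that.
- knob: Black T-knob on the plunger: upright flat bar 46 mm long (its x) x 12 thick (its y) x 28 high (z, up). Origin: centre of the bar, 108 mm above the desk with the plunger down; the bar's length lies along the base's x at the start. A 5 mm cross pin, 60 mm long, parallel to the bar and 42 mm below its centre, rides in the collar. Grip the bar across its 12 mm, about 40 N.
- plunger_lift (a joint): How far the plunger is pulled up, m: 0 = down, pin in the tray's hole; 0.020 at most. A spring pulls it down with 6 N at 0, 14 N at 0.020. Above 0.0145 the cross pin turns over the collar's lands (it rests on them at 0.014). Seated in the rest notch it stands at 0.010, stays retracted and cannot turn. Let down, not dropped: slammed on the collar it counts as abused.
- knob_turn (a joint): Knob turn, rad, growing clockwise from above; 0 at the start (pin in the deep slot). The rest notch is somewhere from 0.55 to 1.40: each collar is set differently and that is not measured, so feel for it. The hard stop lug is met about 0.04 past the notch's middle; the notch has 0.04 of play either way. Lifted, the knob turns nearly free; over 0.3 N m on the lug is wrenching.
- tray: Grey tray with trackball housing and dark ball fixed on it (ball top 87 mm above the desk). Plate 130 (x) x 150 (y) mm, 20 to 30 mm above the desk. Axes as the base's. Origin at desk height below the plate's middle, at x = -25, y = -60 mm of the base at the start.
- push_face (a point): Middle of the free face, looking to -y, of the upright push plate at the tray's -y end: 80 (x) x 6 (y) x 48 mm high (28 to 76 mm above the desk). It moves with the tray; this point is 60 mm above the desk. Push it towards the base's +y with at most 30 N.
- tray_slide (a joint): How far the tray has slid along the base's +y, m: 0 = the locked place, 0.088 = meets the sprung end buffer (4 N per mm, bottoming 9 mm on). It takes about 3 N to slide. With the plunger down it is locked.
- mouse: Bystander: black computer mouse, 105 x 60 x 24 mm, loose. Origin: centre of underside.
- mug: Bystander: white mug, 80 mm across, 95 mm high, loose. Origin: centre of underside.
- carton: Bystander: open cardboard box 120 x 160 x 60 mm, loose. Origin: centre of underside.
- handset: Bystander: black phone handset lying flat, 160 x 52 x 18 mm, loose. Origin: centre of underside.

How it is judged:
By the outcome, as a careful person would: the job done as asked, in the order asked, and still so for the second after the job is handed in, with the robot touching nothing.
It also fails if it takes over 72 s, if anything falls off the work surface, if the arm or the gripper's body presses on something with over 40 N, if the wrist force passes 120 N, or if a joint passes its speed limit or range.

### The arm

A 6-joint arm with a two-finger parallel gripper is mounted at the origin on the work surface. World frame = base frame: x ahead of the robot, y to its left, z up, the work surface at z = 0. Lengths are in m, angles in rad, forces in N, time in s.
With the tool pointing down it reaches from about 0.325 to 0.85 m from the base axis. Payload 15.5 kg.
Tool frame: the origin (TCP) lies on the centre line of the jaws, within the pads' length; the fingertips stand 22 mm ahead of it and the grasp point (between the pads) lies 3 mm ahead of it; z points along the fingers, y is the direction in which the jaws open and shut (so a half turn about z gives the same grasp; the last joint's range is limited). The gripper opens to 91 mm and grips with 3 to 60 N. Pads are 32 mm wide; open, the fingers measure 118 mm over their backs; the gripper's body (76 mm by 178 mm) begins 60 mm behind the grasp point.
Start: joints at [-1.224, 0.494, 1.345, -0, 1.302, -0.096], TCP at [0.267, -0.565, 0.236] pointing down, gripper open.
Joint ranges: [-2.91, 2.91], [-0.82, 2.16], [0.22, 2.67], [-1.22, 4.37], [0.12, 2.79], [-3.08, 3.08]. Speed limits (rad/s): [1.89, 1.89, 2.57, 3.01, 3.01, 3.01].

### API

Orientations are given as a unit quaternion [x, y, z, w].
In Python, from plant import arm, viewer gives the robot as it stands.
- The arm moves only by the tool arm_command, never from a script. Its argument "rows" is a list of rows, each a list of 7 numbers: the shift along the tool's x, y, z in units of 60 mm (1.0 is 60 mm), then the turn, a rotation vector about the tool's x, y, z in units of 5 degrees (1.0 is 5 degrees), then the opening, from -1 (shut) to 1 (fully open). A call has 1 to 5 rows; each row shifts and turns the commanded pose from where the row before left it, along the tool's axes as they then stand; what a row does not reach is not made up. A row lasts 1/8 s, in which the tool goes at most 62.5 mm and 10.7 degrees, less where a joint would pass 70% of its speed; a pose out of reach is approached as far as the arm can. A call is refused whole if a number of a shift passes 1 or a number of a turn 1, either way. A call with a gripper value outside its range is refused whole. The fingers move at their own pace and stop on an object; the grip force is fixed at half the most. Time passes only in rows, so rows that do not move let the fingers close. It gives the time, the measured TCP pose, the force and the opening at its end, in the units of the state.
- arm.sense(): the state, without advancing time (a new reading comes with each control period).
- viewer.get_image(name): name is "scene" or "top"; returns (picture, depth): 400x640x3 uint8, blue, green, red; 400x640 float32, m along the optical axis (not along the pixel's ray), 0 where there is no reading.
- viewer.calibration(name): a dict with "camera_matrix" (3x3 intrinsics, pixels), "k1" (the pictures are not rectified: a ray, as slopes to the right and down, at radius r is drawn at 1 + k1 r^2 times it, then the intrinsics apply), "extrinsics" (4x4, takes a point from camera to world coordinates). Camera axes: x right, y down, z forward; pixel columns grow to the right and rows downward; lengths in m; the calibration is good to about 2 mm. A picture is of the moment at which its call begins. calibration takes no time and is no camera call.
- arm.close_job(): hands the job in, once; it reports no verdict.
The state is a dict: "time": time; "joint_positions": joint angles; "qvel": joint speeds; "joint_torque": joint torques, N m; "position": TCP position; "tcp_rot": TCP orientation; "force": force on the tool from outside, world axes, zero at the start; "torque": the same for the moment, N m; "grip_width": finger opening in m.
Only numpy, scipy, OpenCV 4.12 (cv2) and the standard library are available. Lean on these libraries where they do the work, as an engineer would, in place of code of your own. Each camera call takes 0.05 s, during which the arm holds its last target.

## Working session

There is one attempt and no reset: what is moved stays moved. The work goes in short steps, Python scripts to look and compute and a tool call to move; the robot and the scene stay as the last step left them, time stands still between calls to the robot, and variables do not carry over. Pictures are saved under pics/ and viewed, and the job is handed in when it is done.

Besides the shell and the picture viewer there is one more tool, called after "Request:" as a command line: name --pt "numbers of a row" for each row, then --argument value for the rest. arm_command: Moves the arm, as the interface text tells. Its arguments: {"type":"object","properties":{"rows":{"type":"array"}},"required":["rows"]}

```bash
mkdir -p pics; ls
python3 - <<'E'
from plant import arm, viewer
import cv2,numpy as np
print(arm.sense())
for n in("scene","top"):
    p,d=viewer.get_image(n); cv2.imwrite(f"pics/{n}0.png",p); np.save(f"pics/{n}0.npy",d)
    c=viewer.calibration(n); print(c)
E
```

```text
pics
{'time': 0.0, 'joint_positions': array([-1.22452049e+00,  4.94202014e-01,  1.34614221e+00, -7.91547919e-07,
        1.30251489e+00, -9.55197633e-02]), 'qvel': array([ 0.00054573,  0.00122427,  0.00095992, -0.00106994,  0.00023686,
        0.00037629]), 'joint_torque': array([-1.00406851e-03, -8.78828430e+01, -3.81858373e+01,  7.06065330e-02,
        5.33592829e-02, -1.44139472e-04]), 'position': array([ 0.26709394, -0.56464943,  0.2353228 ]), 'tcp_rot': array([ 9.75700911e-01,  2.19105752e-01, -7.95635875e-05, -6.28209678e-04]), 'force': array([ 0.03954717, -1.41549473,  0.45620478]), 'torque': array([-0.00219295,  0.00811787,  0.01079134]), 'grip_width': 0.09134247391671656}
{'camera_matrix': array([[505.78868878,   0.        , 316.11845237],
       [  0.        , 505.78868878, 207.90381076],
       [  0.        ,   0.        ,   1.        ]]), 'k1': 0.01306664201046249, 'extrinsics': array([[-0.45974366,  0.59130065, -0.66257023,  1.38717775],
       [ 0.88786341,  0.29068903, -0.35664893,  0.4868998 ],
       [-0.01828485, -0.75223894, -0.65863665,  0.99236526],
       [ 0.        ,  0.        ,  0.        ,  1.        ]])}
{'camera_matrix': array([[464.39469256,   0.        , 323.18123941],
       [  0.        , 464.39469256, 201.8119579 ],
       [  0.        ,   0.        ,   1.        ]]), 'k1': -0.10794197647308656, 'extrinsics': array([[-0.0134972 , -0.99408834,  0.10773209,  0.31155423],
       [-0.99990268,  0.01303818, -0.00496406, -0.0070905 ],
       [ 0.00353008, -0.1077886 , -0.99416757,  1.63854669],
       [ 0.        ,  0.        ,  0.        ,  1.        ]])}
```

View pics/scene0.png

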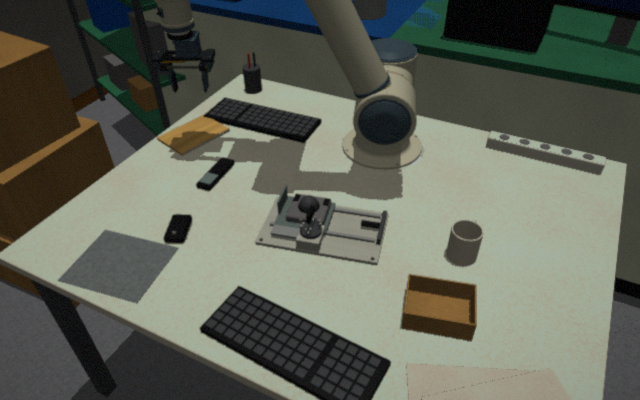

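View pics/top0.png

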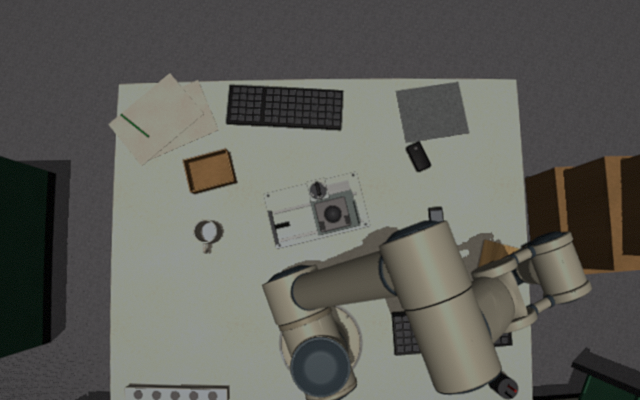

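The slide sits around (317,210) in top and (320,228) in scene. The plate corners in top are near (265,188), (362,173), (370,228) and (275,247). The buffer is at the left (+y), and the knob is near (318,187). I'll zoom in to measure these.

```bash
cat > h.py <<'E'
import cv2,numpy as np
from plant import arm,viewer
def pix2ray(n,u,v):
    c=viewer.calibration(n);K=c["camera_matrix"];k=c["k1"]
    x=(u-K[0,2])/K[0,0];y=(v-K[1,2])/K[1,1];a,b=x,y
    for _ in range(20):
        s=1+k*(a*a+b*b);a,b=x/s,y/s
    return np.array([a,b,1.]),np.array(c["extrinsics"])
def atz(n,u,v,z):
    r,E=pix2ray(n,u,v);d=E[:3,:3]@r;o=E[:3,3];return o+d*(z-o[2])/d[2]
def atd(n,u,v,dep):
    r,E=pix2ray(n,u,v);return E[:3,:3]@(r*dep)+E[:3,3]
def proj(n,P):
    c=viewer.calibration(n);K=c["camera_matrix"];E=np.array(c["extrinsics"])
    q=E[:3,:3].T@(np.asarray(P)-E[:3,3]);x,y=q[0]/q[2],q[1]/q[2];s=1+c["k1"]*(x*x+y*y)
    return K[0,0]*x*s+K[0,2],K[1,1]*y*s+K[1,2]
def crop(n,img,u0,v0,u1,v1,f,out):
    c=cv2.resize(img[v0:v1,u0:u1],None,fx=f,fy=f,interpolation=cv2.INTER_CUBIC);cv2.imwrite(out,c)
E
python3 - <<'E'
from h import *
i=cv2.imread("pics/top0.png");i=cv2.convertScaleAbs(i,alpha=1.3);crop("top",i,255,160,380,260,6,"pics/tc.png")
i=cv2.imread("pics/scene0.png");i=cv2.convertScaleAbs(i,alpha=1.5);crop("scene",i,250,175,400,270,5,"pics/sc.png")
E
```

```text
(no output)
```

View pics/tc.png

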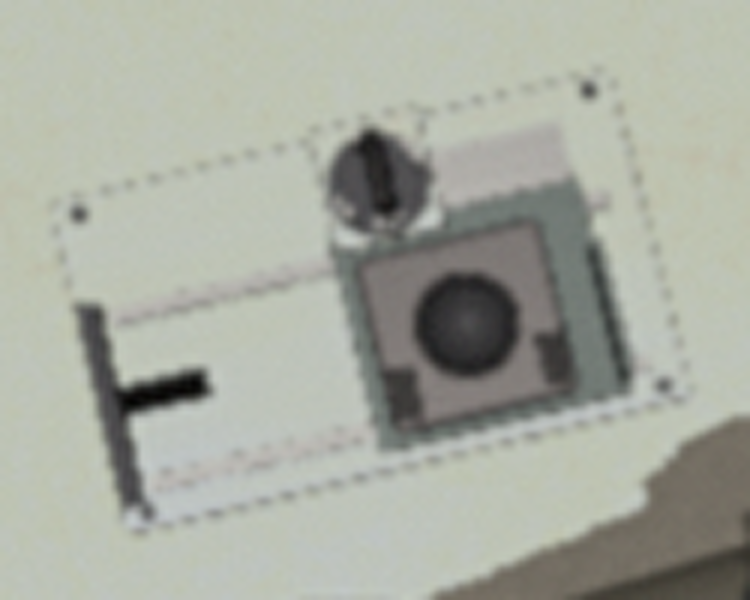

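View pics/sc.png

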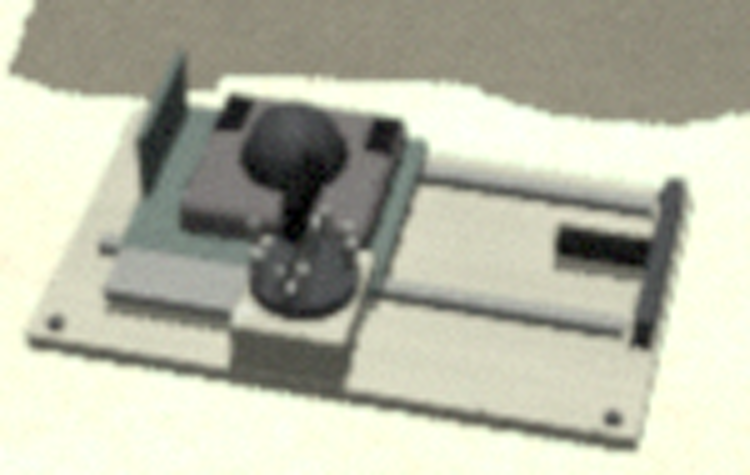

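```bash
cat > fit.py <<'E'
from h import *
from scipy.optimize import least_squares
T=lambda c:((c[0]+.5)/6-.5+255,(c[1]+.5)/6-.5+160)
S=lambda c:((c[0]+.5)/5-.5+250,(c[1]+.5)/5-.5+175)
obs=[("top",T((52,203)),(.1,.17,.012)),("top",T((605,70)),(.1,-.17,.012)),("top",T((690,398)),(-.1,-.17,.012)),("top",T((132,531)),(-.1,.17,.006)),
("scene",S((28,340)),(.1,-.17,.006)),("scene",S((635,442)),(.1,.17,.006)),
("top",T((370,131)),(.083,-.02,.122)),("top",T((387,212)),(.037,-.02,.122))]
def W(p,P):
    c,s=np.cos(p[2]),np.sin(p[2]);return np.array([p[0]+c*P[0]-s*P[1],p[1]+s*P[0]+c*P[1],P[2]])
def res(p): return np.concatenate([np.array(proj(n,W(p,P)))-uv for n,uv,P in obs])
r=least_squares(res,[.5,0,.2],loss="soft_l1")
E
python3 - <<'E'
from fit import *
print(r.x);print(res(r.x).reshape(-1,2).round(2))
for nm,P in dict(knob=(.06,-.02,.108),push=(-.025,-.138,.06)).items(): print(nm,W(r.x,P))
d=np.load("pics/top0.npy");
for P in[(.06,-.02,.122),(-.025,-.06,.087),(-.05,.05,.012),(-.025,.161,.05)]:
    u,v=proj("top",W(r.x,P));print(P,u,v,atd("top",u,v,d[round(v),round(u)]),W(r.x,P))
i=cv2.imread("pics/top0.png")
i=cv2.convertScaleAbs(i,alpha=1.3)
for n,f,o,off in(("top",6,"pics/tc2.png",(255,160)),("scene",5,"pics/sc2.png",(250,175))):
    im=cv2.imread("pics/tc.png" if n=="top" else "pics/sc.png")
    def line(Ps,col):
        q=np.array([[(a-off[k]+.5)*f for k,a in enumerate(proj(n,W(r.x,P)))] for P in Ps],int);cv2.polylines(im,[q],True,col,1)
    line([(.1,.17,.012),(.1,-.17,.012),(-.1,-.17,.012),(-.1,.17,.012)],(0,0,255))
    line([(.083,-.014,.122),(.037,-.014,.122),(.037,-.026,.122),(.083,-.026,.122)],(0,255,0))
    line([(.04,.015,.03),(-.09,.015,.03),(-.09,-.135,.03),(.04,-.135,.03)],(255,0,0))
    line([(.015,-.138,.076),(-.065,-.138,.076),(-.065,-.138,.028),(.015,-.138,.028)],(255,0,255))
    cv2.imwrite(o,im)
E
```

```text
[0.46026117 0.00940766 0.22572424]
[[-0.36  0.22]
 [ 0.76 -0.08]
 [ 0.5  -0.08]
 [-0.7   0.8 ]
 [-0.46 -0.77]
 [ 0.45  0.12]
 [-0.37 -0.51]
 [ 0.09 -0.58]]
knob [0.52321535 0.00334375 0.108     ]
push [ 0.46678146 -0.1306869   0.06      ]
(0.06, -0.02, 0.122) 317.5247547777686 187.61057059819498 [0.52270136 0.00331841 0.12568277] [0.52321535 0.00334375 0.122     ]
(-0.025, -0.06, 0.087) 335.1757182041226 210.65516366224298 [ 0.44957334 -0.05475165  0.08419314] [ 0.4493241  -0.05466559  0.087     ]
(-0.05, 0.05, 0.012) 305.7786309736585 226.8617878473442 [0.40020557 0.04686748 0.01444332] [0.40033894 0.04694866 0.012     ]
(-0.025, 0.161, 0.05) 272.2020987151226 226.81364084618912 [0.40041991 0.16178918 0.03995643] [0.39986159 0.16072815 0.05      ]
```

View pics/tc2.png

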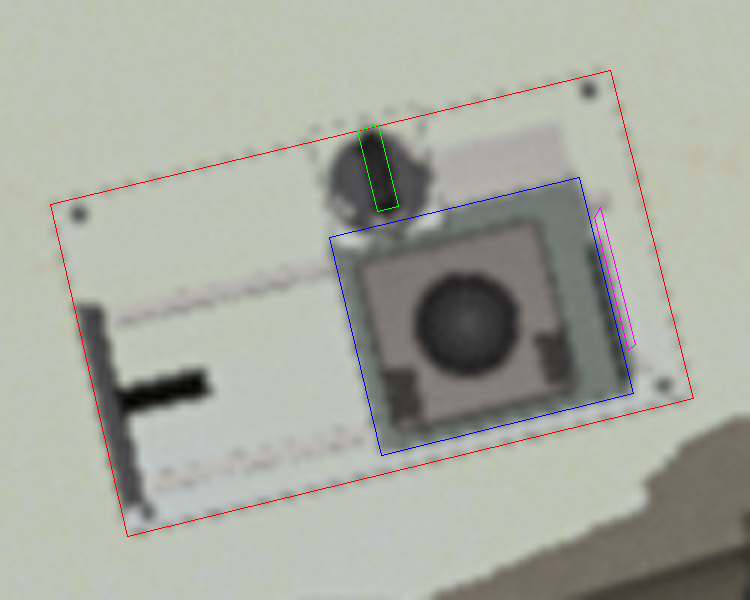

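View pics/sc2.png

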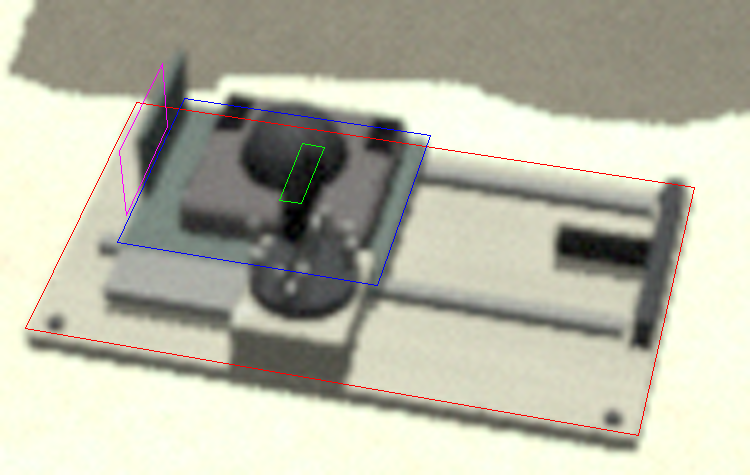

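```bash
cat >> h.py <<'E'
from scipy.spatial.transform import Rotation as R
def plan(target,yaw_deg=None):
    s=arm.sense();M=R.from_quat(s["tcp_rot"]).as_matrix();psi=np.degrees(np.arctan2(M[1,0],M[0,0]))
    d=M.T@(np.asarray(target)-s["position"])
    print("t",round(s["time"],2),"pos",s["position"].round(4),"psi",psi.round(2),"j6",s["joint_positions"][5].round(3),"z-axis",M[:,2].round(4),"F",s["force"].round(2),"T",s["torque"].round(3),"w",s["grip_width"].round(4))
    print("units",(d/.06).round(3), "turnz",None if yaw_deg is None else round((psi-yaw_deg)/5,3))
    return s,M
E
python3 -c "
from h import *
plan((.5232,.0033,.20),12.93)"
```

```text
Traceback (most recent call last):
  File "h.py", line 23, in plan
    print("t",round(s["time"],2),"pos",s["position"].round(4),"psi",psi.round(2),"j6",s["joint_positions"][5].round(3),"z-axis",M[:,2].round(4),"F",s["force"].round(2),"T",s["torque"].round(3),"w",s["grip_width"].round(4))
                                                                                                                                                                                                     ^^^^^^^^^^^^^^^^^^^^^
AttributeError: 'float' object has no attribute 'round'
```

```bash
sed -i 's/s\["grip_width"\].round(4)/round(s["grip_width"],4)/' h.py
python3 -c "
from h import *
plan((.5232,.0033,.20),12.93)"
```

```text
t 0.1 pos [ 0.2671 -0.5647  0.2354] psi 25.31 j6 -0.096 z-axis [-4.e-04  1.e-03 -1.e+00] F [ 0.17 -0.29  0.65] T [-0.01   0.032 -0.018] w 0.0912
units [ 7.906 -6.732  0.598] turnz 2.477
```

Request:
arm_command --pt "0.72 -0.61 0 0 0 0 0.2" --pt "0.72 -0.61 0 0 0 0 0.2" --pt "0.72 -0.61 0 0 0 0 0.2" --pt "0.72 -0.61 0 0 0 0 0.2" --pt "0.72 -0.61 0 0 0 0 0.2"

```text
time: 0.72
position: [0.3846, -0.3055, 0.2358]
tcp_rot: [0.976, 0.219, -0.0, -0.0]
force: [1.4, -0.4, 0.5]
grip_width: 0.0547
```

Request:
arm_command --pt "0.72 -0.61 0 0 0 0 0.2" --pt "0.72 -0.61 0 0 0 0 0.2" --pt "0.72 -0.61 0 0 0 0 0.2" --pt "0.72 -0.61 0 0 0 0 0.2" --pt "0.72 -0.61 0 0 0 0.8 0.2"

```text
time: 1.35
position: [0.5017, -0.0476, 0.2359]
tcp_rot: [0.983, 0.184, -0.0, -0.0]
force: [0.9, -1.1, 0.4]
grip_width: 0.0544
```

```bash
python3 -c "
from h import *
plan((.5232,.0033,.20),12.93)"
```

```text
t 1.35 pos [ 0.5017 -0.0476  0.2359] psi 21.25 j6 0.987 z-axis [-1.e-04 -0.e+00 -1.e+00] F [ 0.87 -1.1   0.36] T [-0.001 -0.042  0.029] w 0.0544
units [ 0.642 -0.66   0.598] turnz 1.664
```

Request:
arm_command --pt "0.64 -0.66 0.2 0 0 0 0.2" --pt "0 0 0.2 0 0 0.83 0.2" --pt "0 0 0.2 0 0 0.83 0.2" --pt "0 0 0 0 0 0 0.2"

```text
time: 1.85
position: [0.522, 0.0016, 0.1991]
tcp_rot: [0.994, 0.114, -0.001, -0.0]
force: [0.6, 0.6, 0.6]
grip_width: 0.0545
```

Run:
```python
from h import *
plan((.5232,.0033,.116),12.93)
for n in("scene","top"):
    p,d=viewer.get_image(n); cv2.imwrite(f"pics/{n}1.png",p)
    p=cv2.convertScaleAbs(p,alpha=1.5)
    if n=="scene": crop(n,p,250,120,400,270,5,"pics/sc3.png")
```

```text
t 1.85 pos [0.522  0.0016 0.1991] psi 13.05 j6 1.232 z-axis [-2.1e-03  2.0e-04 -1.0e+00] F [0.57 0.61 0.55] T [ 0.021 -0.033  0.027] w 0.0545
units [ 0.028 -0.022  1.385] turnz 0.023
```

View pics/sc3.png

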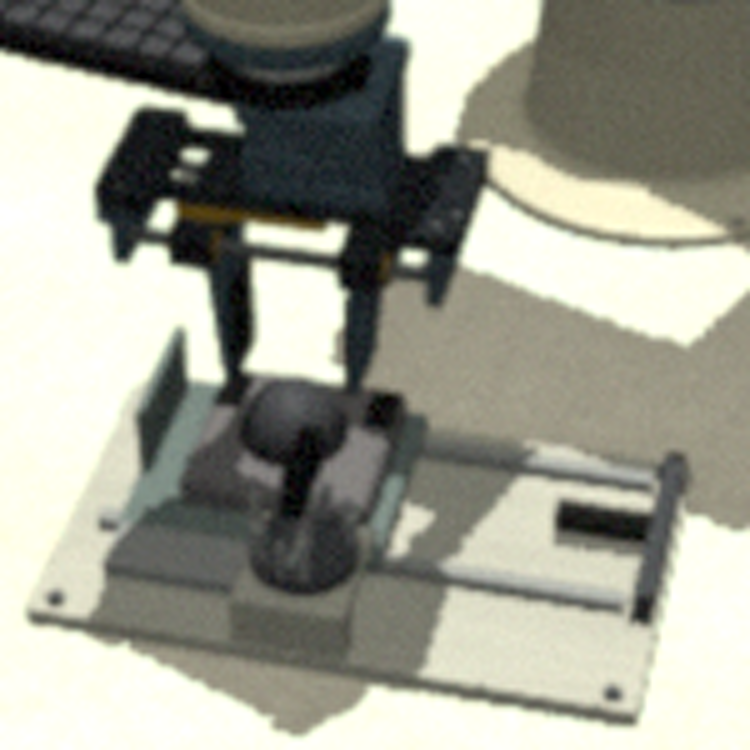

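The open fingers (tips at (235,390) and (360,390) in the crop) stand above the T-knob at (303,440) and straddle it. I'll descend now.

Request:
arm_command --pt "0.03 -0.02 0.5 0 0 0.02 0.2" --pt "0 0 0.5 0 0 0 0.2" --pt "0 0 0.2 0 0 0 0.2" --pt "0 0 0.17 0 0 0 0.2" --pt "0 0 0 0 0 0 0.2"

```text
time: 2.58
position: [0.5242, 0.0029, 0.1178]
tcp_rot: [0.994, 0.113, -0.0, -0.0]
force: [-0.0, -0.1, 0.2]
grip_width: 0.0545
```

Run:
```python
from h import *
plan((.5232,.0033,.116),12.93)
for n in("scene",):
    p,d=viewer.get_image(n)
    p=cv2.convertScaleAbs(p,alpha=2)
    if n=="scene": crop(n,p,270,150,370,250,6,"pics/sc4.png")
```

```text
t 2.58 pos [0.5242 0.0029 0.1178] psi 12.92 j6 1.237 z-axis [-1.e-04  0.e+00 -1.e+00] F [-0.05 -0.14  0.16] T [-0.016  0.026  0.016] w 0.0545
units [-0.015 -0.01   0.03 ] turnz -0.001
```

View pics/sc4.png

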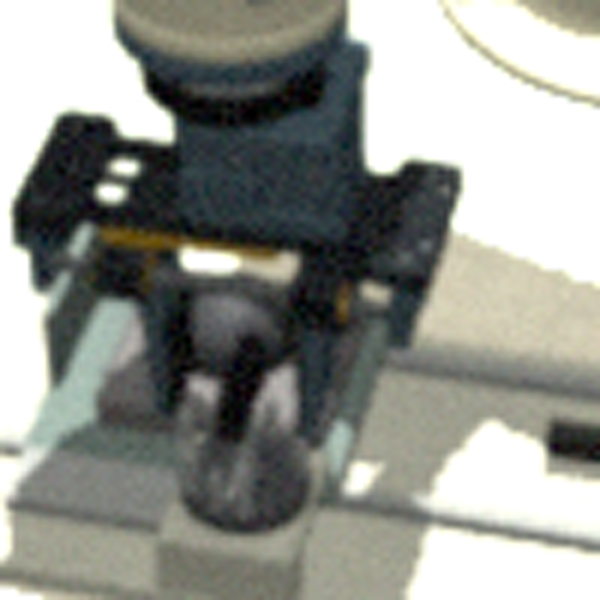

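The bar at (240,380) stands between the fingers at (170,390) and (315,390). I'll close on it.

Request:
arm_command --pt "0 0 0 0 0 0 -1" --pt "0 0 0 0 0 0 -1" --pt "0 0 0 0 0 0 -1" --pt "0 0 0 0 0 0 -1"

```text
time: 3.12
position: [0.5242, 0.003, 0.1178]
tcp_rot: [0.994, 0.112, 0.0, 0.0]
force: [1.1, -0.1, -0.3]
grip_width: 0.0176
```

Run:
```python
from h import *
plan((.5232,.0033,.116),12.93)
```

```text
t 3.12 pos [0.5242 0.003  0.1178] psi 12.91 j6 1.237 z-axis [ 1.e-04 -0.e+00 -1.e+00] F [ 1.14 -0.06 -0.34] T [0.004 0.052 0.017] w 0.0176
units [-0.015 -0.008  0.03 ] turnz -0.003
```

Request:
arm_command --pt "0 0 0 0 0 0 -1" --pt "0 0 0 0 0 0 -1" --pt "0 0 0 0 0 0 -1"

```text
time: 3.5
position: [0.5243, 0.0027, 0.1178]
tcp_rot: [0.994, 0.112, 0.0, 0.0]
force: [-0.8, -4.8, 1.6]
grip_width: 0.0116
```

Run:
```python
from h import *
plan((.5232,.0033,.116),12.93)
```

```text
t 3.5 pos [0.5243 0.0027 0.1178] psi 12.91 j6 1.237 z-axis [ 3.e-04 -4.e-04 -1.e+00] F [-0.77 -4.79  1.62] T [-1.046 -0.093 -0.034] w 0.0116
units [-0.015 -0.014  0.03 ] turnz -0.003
```

Request:
arm_command --pt "0 0 -0.06 0 0 0 -1" --pt "0 0 -0.06 0 0 0 -1"

```text
time: 3.75
position: [0.5241, 0.0027, 0.1246]
tcp_rot: [0.994, 0.112, -0.0, 0.0]
force: [3.1, -6.4, -10.0]
grip_width: 0.0115
```

Run:
```python
from h import *
plan((.5232,.0033,.1348),12.93)
```

```text
t 3.75 pos [0.5241 0.0027 0.1246] psi 12.91 j6 1.237 z-axis [-3.e-04 -4.e-04 -1.e+00] F [  3.14  -6.4  -10.04] T [-1.02  -0.553  0.039] w 0.0115
units [-0.013 -0.013 -0.17 ] turnz -0.003
```

Request:
arm_command --pt "0 0.005 -0.06 0 0 0 -1" --pt "0 0.005 -0.06 0 0 0 -1" --pt "0 0 -0.05 0 0 0 -1" --pt "0 0 0 0 0 0 -1"

```text
time: 4.25
position: [0.5241, 0.0025, 0.1351]
tcp_rot: [0.994, 0.112, -0.0, -0.0]
force: [3.7, -1.3, -13.5]
grip_width: 0.0116
```

Run:
```python
from h import *
plan((.5232,.0033,.1348),12.93)
```

```text
t 4.25 pos [0.5241 0.0025 0.1351] psi 12.91 j6 1.236 z-axis [-2.e-04  1.e-04 -1.e+00] F [  3.69  -1.34 -13.46] T [-0.272 -0.504 -0.006] w 0.0116
units [-0.012 -0.017  0.005] turnz -0.003
```

Lifted about 17 mm, and the force is about 13.5 N, which matches the spring. Before twisting I'll look at the collar to narrow down where the lug is.

Run:
```python
from fit import *
P=[viewer.get_image("scene")[0].astype(float) for _ in range(4)]
m=np.mean(P,0); np.save("pics/m.npy",m)
u0,v0,u1,v1,f=296,205,330,240,20
c=cv2.resize(np.clip(m*2.2,0,255).astype(np.uint8)[v0:v1,u0:u1],None,fx=f,fy=f,interpolation=cv2.INTER_CUBIC)[:600*2]
c0=cv2.resize(c,None,fx=.8,fy=.8);cv2.imwrite("pics/col_a.png",c0)
i=cv2.imread("pics/scene0.png");c=cv2.resize(cv2.convertScaleAbs(i,alpha=2.)[v0:v1,u0:u1],None,fx=f,fy=f,interpolation=cv2.INTER_CUBIC)
for a in range(0,360,30):
    for z,col in((.078,(0,0,255)),(.089,(0,255,0))):
        th=np.radians(-a);u,v=proj("scene",W(r.x,(.06+.03*np.cos(th),-.02+.03*np.sin(th),z)))
        q=(int((u-u0+.5)*f),int((v-v0+.5)*f));cv2.circle(c,q,3,col,-1)
        if z==.089: cv2.putText(c,str(a),q,0,.5,col,1)
cv2.imwrite("pics/col_b.png",cv2.resize(c,None,fx=.85,fy=.85))
```

```text
(no output)
```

View pics/col_a.png

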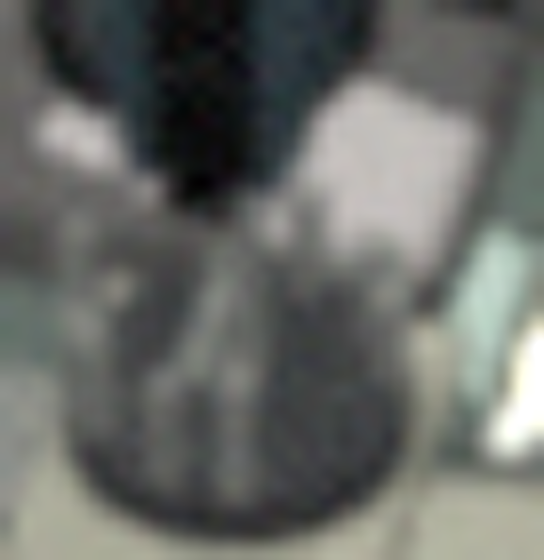

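View pics/col_b.png

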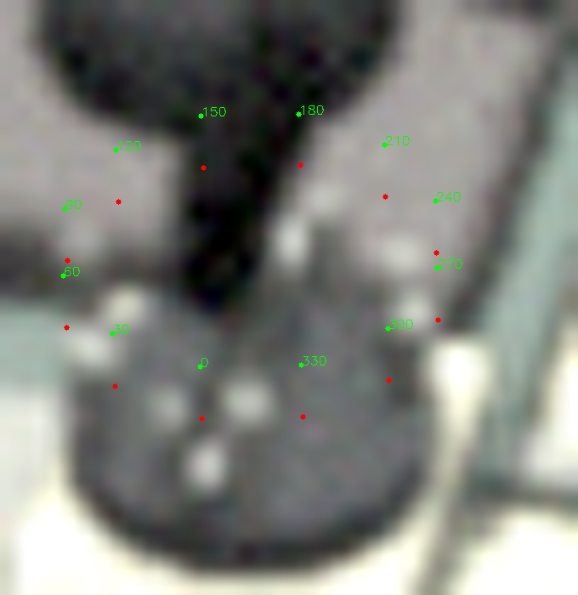

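Request:
arm_command --pt "0 0 0 0 0 0.5 -1" --pt "0 0 0 0 0 0.5 -1" --pt "0 0 0 0 0 0.5 -1" --pt "0 0 0 0 0 0.5 -1"

```text
time: 4.95
position: [0.5241, 0.0027, 0.135]
tcp_rot: [1.0, 0.025, -0.0, -0.0]
force: [2.7, 1.0, -12.7]
grip_width: 0.012
```

```bash
cat > s.py <<'E'
from h import *
s=arm.sense();M=R.from_quat(s["tcp_rot"]).as_matrix();psi=np.degrees(np.arctan2(M[1,0],M[0,0]))
print("t",round(s["time"],2),"p",(s["position"]*1e3).round(2),"turn",(12.91-psi).round(2),"j6",s["joint_positions"][5].round(4),"F",s["force"].round(1),"Ftool",(M.T@s["force"]).round(1),"T",s["torque"].round(3),"q6",s["joint_torque"][5].round(3),"w",round(s["grip_width"],4))
E
python3 s.py
```

```text
t 4.95 p [524.08   2.71 134.96] turn 10.08 j6 1.412 F [  2.7   1.  -12.7] Ftool [ 2.7 -0.9 12.7] T [ 0.301 -0.514  0.057] q6 -1.128 w 0.012
```

Request:
arm_command --pt "0 0 0 0 0 0.6 -1" --pt "0 0 0 0 0 0.6 -1" --pt "0 0 0 0 0 0.6 -1" --pt "0 0 0 0 0 0.6 -1" --pt "0 0 0 0 0 0.6 -1"

```text
time: 5.58
position: [0.5241, 0.0031, 0.135]
tcp_rot: [0.994, -0.106, -0.0, -0.001]
force: [3.3, 5.8, -14.4]
grip_width: 0.0118
```

```bash
python3 s.py
```

```text
t 5.58 p [524.13   3.05 134.96] turn 25.1 j6 1.6741 F [  3.3   5.8 -14.4] Ftool [ 2.  -6.3 14.4] T [ 1.073 -0.602  0.075] q6 -1.348 w 0.0118
```

Request:
arm_command --pt "0 0 0 0 0 0 -1"

```text
time: 5.7
position: [0.5241, 0.0031, 0.135]
tcp_rot: [0.994, -0.106, -0.0, -0.001]
force: [3.3, 4.5, -13.5]
grip_width: 0.0119
```

```bash
python3 s.py
```

```text
t 5.7 p [524.11   3.07 134.97] turn 25.06 j6 1.6733 F [  3.3   4.5 -13.5] Ftool [ 2.3 -5.1 13.5] T [ 0.965 -0.574 -0.013] q6 0.779 w 0.0119
```

Request:
arm_command --pt "0 -0.004 0 0 0 0.2 -1" --pt "0 -0.004 0 0 0 0.2 -1" --pt "0 -0.001 0 0 0 0.2 -1" --pt "0 0 0 0 0 0.2 -1" --pt "0 0 0 0 0 0.2 -1"

```text
time: 6.32
position: [0.5242, 0.0032, 0.135]
tcp_rot: [0.989, -0.149, -0.0, -0.0]
force: [2.9, 5.8, -14.0]
grip_width: 0.0117
```

```bash
python3 s.py
```

```text
t 6.33 p [524.17   3.25 135.  ] turn 30.06 j6 1.7617 F [  2.9   5.8 -14. ] Ftool [ 1.1 -6.4 14. ] T [ 1.153 -0.396  0.043] q6 -0.427 w 0.0117
```

Request:
arm_command --pt "0 -0.001 0 0 0 0.1 -1"

```text
time: 6.45
position: [0.5242, 0.0033, 0.135]
tcp_rot: [0.988, -0.153, -0.0, -0.0]
force: [2.2, 5.0, -14.9]
grip_width: 0.012
```

```bash
python3 s.py
```

```text
t 6.45 p [524.21   3.28 135.02] turn 30.55 j6 1.7705 F [  2.2   5.  -14.9] Ftool [ 0.6 -5.5 14.9] T [ 1.053 -0.418  0.025] q6 -0.071 w 0.012
```

Request:
arm_command --pt "0 -0.004 0.02 0 0 0 -1" --pt "0 -0.004 0.02 0 0 0 -1" --pt "0 0 0.01 0 0 0 -1" --pt "0 0 0 0 0 0 -1"

```text
time: 6.95
position: [0.5243, 0.0034, 0.132]
tcp_rot: [0.988, -0.153, -0.0, 0.0]
force: [0.3, 1.9, -13.1]
grip_width: 0.012
```

```bash
python3 s.py
```

```text
t 6.95 p [524.32   3.43 132.02] turn 30.5 j6 1.7705 F [  0.3   1.9 -13.1] Ftool [-0.3 -1.9 13.1] T [ 0.562  0.072 -0.056] q6 -0.012 w 0.012
```

Request:
arm_command --pt "0 0 0.005 0 0 0 -1" --pt "0 0 0.003 0 0 0 -1"

```text
time: 7.2
position: [0.5244, 0.0034, 0.1316]
tcp_rot: [0.988, -0.153, -0.0, 0.0]
force: [-1.8, 2.6, -12.0]
grip_width: 0.0121
```

```bash
python3 s.py
```

```text
t 7.2 p [524.37   3.44 131.6 ] turn 30.5 j6 1.7704 F [ -1.8   2.6 -12. ] Ftool [-2.5 -1.9 12. ] T [ 0.442  0.15  -0.05 ] q6 -0.016 w 0.0121
```

Request:
arm_command --pt "0 0 0.005 0 0 0 -1" --pt "0 0 0 0 0 0 -1"

```text
time: 7.45
position: [0.5244, 0.0035, 0.1313]
tcp_rot: [0.988, -0.153, -0.0, 0.0]
force: [-1.4, 1.6, -13.1]
grip_width: 0.0121
```

```bash
python3 s.py
```

```text
t 7.45 p [524.39   3.45 131.28] turn 30.5 j6 1.7705 F [ -1.4   1.6 -13.1] Ftool [-1.9 -1.1 13.1] T [0.47  0.289 0.007] q6 -0.017 w 0.0121
```

Request:
arm_command --pt "0 0 0.005 0 0 0 -1" --pt "0 0 0 0 0 0 -1"

```text
time: 7.7
position: [0.5244, 0.0035, 0.131]
tcp_rot: [0.988, -0.153, -0.0, 0.0]
force: [-3.2, 1.8, -12.2]
grip_width: 0.0121
```

```bash
python3 s.py
```

```text
t 7.7 p [524.41   3.46 130.97] turn 30.5 j6 1.7704 F [ -3.2   1.8 -12.2] Ftool [-3.6 -0.7 12.2] T [0.388 0.383 0.015] q6 -0.017 w 0.0121
```

Request:
arm_command --pt "0 0 0.005 0 0 0 -1" --pt "0 0 0 0 0 0 -1"

```text
time: 7.95
position: [0.5244, 0.0035, 0.1307]
tcp_rot: [0.988, -0.153, -0.0, 0.0]
force: [-2.1, 1.3, -13.0]
grip_width: 0.0118
```

```bash
python3 s.py
```

```text
t 7.95 p [524.43   3.46 130.66] turn 30.5 j6 1.7705 F [ -2.1   1.3 -13. ] Ftool [-2.4 -0.6 13. ] T [ 0.425  0.438 -0.009] q6 -0.017 w 0.0118
```

Request:
arm_command --pt "0 0 0.005 0 0 0 -1" --pt "0 0 0 0 0 0 -1"

```text
time: 8.2
position: [0.5244, 0.0035, 0.1304]
tcp_rot: [0.988, -0.153, -0.0, 0.0]
force: [-2.1, 1.7, -12.2]
grip_width: 0.0116
```

```bash
python3 s.py
```

```text
t 8.2 p [524.43   3.47 130.38] turn 30.49 j6 1.7704 F [ -2.1   1.7 -12.2] Ftool [-2.6 -1.  12.2] T [ 0.428  0.544 -0.013] q6 -0.017 w 0.0116
```

Request:
arm_command --pt "0 0 0.005 0 0 0 -1" --pt "0 0 0.005 0 0 0 -1"

```text
time: 8.45
position: [0.5244, 0.0035, 0.1298]
tcp_rot: [0.988, -0.153, -0.0, 0.0]
force: [-2.5, 1.6, -11.2]
grip_width: 0.0122
```

```bash
python3 s.py
```

```text
t 8.45 p [524.44   3.46 129.82] turn 30.5 j6 1.7705 F [ -2.5   1.6 -11.2] Ftool [-2.9 -0.7 11.2] T [ 0.41   0.672 -0.002] q6 -0.017 w 0.0122
```

Request:
arm_command --pt "0 0 0.005 0 0 0 -1" --pt "0 0 0.005 0 0 0 -1"

```text
time: 8.7
position: [0.5245, 0.0035, 0.1292]
tcp_rot: [0.988, -0.153, -0.0, -0.0]
force: [-3.0, 1.9, -11.0]
grip_width: 0.0117
```

```bash
python3 s.py
```

```text
t 8.7 p [524.49   3.47 129.23] turn 30.5 j6 1.7705 F [ -3.    1.9 -11. ] Ftool [-3.4 -0.9 11. ] T [ 0.372  0.672 -0.001] q6 -0.017 w 0.0117
```

Request:
arm_command --pt "0 0 0.005 0 0 0 -1" --pt "0 0 0.005 0 0 0 -1"

```text
time: 8.95
position: [0.5245, 0.0035, 0.1286]
tcp_rot: [0.988, -0.153, -0.0, 0.0]
force: [-3.6, 1.9, -10.7]
grip_width: 0.0115
```

```bash
python3 s.py
```

```text
t 8.95 p [524.48   3.48 128.61] turn 30.49 j6 1.7705 F [ -3.6   1.9 -10.7] Ftool [-4.  -0.7 10.7] T [ 0.409  0.769 -0.008] q6 -0.017 w 0.0115
```

Request:
arm_command --pt "0 0 0.005 0 0 0 -1" --pt "0 0 0.003 0 0 0 -1"

```text
time: 9.2
position: [0.5245, 0.0035, 0.1282]
tcp_rot: [0.988, -0.153, -0.0, 0.0]
force: [-3.0, 1.7, -10.2]
grip_width: 0.012
```

```bash
python3 s.py
```

```text
t 9.2 p [524.49   3.46 128.15] turn 30.5 j6 1.7705 F [ -3.    1.7 -10.2] Ftool [-3.4 -0.7 10.2] T [ 0.383  0.826 -0.014] q6 -0.017 w 0.012
```

Request:
arm_command --pt "0 0 0.005 0 0 0 -1" --pt "0 0 0 0 0 0 -1"

```text
time: 9.45
position: [0.5245, 0.0034, 0.1278]
tcp_rot: [0.988, -0.153, -0.0, -0.0]
force: [-3.7, 0.9, -11.2]
grip_width: 0.0116
```

```bash
python3 s.py
```

```text
t 9.45 p [524.51   3.45 127.82] turn 30.5 j6 1.7704 F [ -3.7   0.9 -11.2] Ftool [-3.8  0.2 11.2] T [ 0.399  0.732 -0.004] q6 -0.017 w 0.0116
```

Request:
arm_command --pt "0 0 0.005 0 0 0 -1" --pt "0 0 0 0 0 0 -1"

```text
time: 9.7
position: [0.5245, 0.0035, 0.1275]
tcp_rot: [0.988, -0.153, -0.0, -0.0]
force: [-3.4, 1.1, -11.1]
grip_width: 0.0116
```

```bash
python3 s.py
```

```text
t 9.7 p [524.52   3.47 127.55] turn 30.5 j6 1.7704 F [ -3.4   1.1 -11.1] Ftool [-3.6 -0.  11.1] T [ 0.361  0.815 -0.04 ] q6 -0.017 w 0.0116
```

Run:
```python
from h import *
a=[viewer.get_image("scene")[0].astype(float) for _ in range(2)]
p=cv2.convertScaleAbs(np.mean(a,0),alpha=2.2);crop("scene",p,270,160,350,250,7,"pics/sc5.png")
p=cv2.convertScaleAbs(viewer.get_image("top")[0],alpha=1.8);crop("t",p,280,150,360,230,7,"pics/t5.png")
```

View pics/sc5.png

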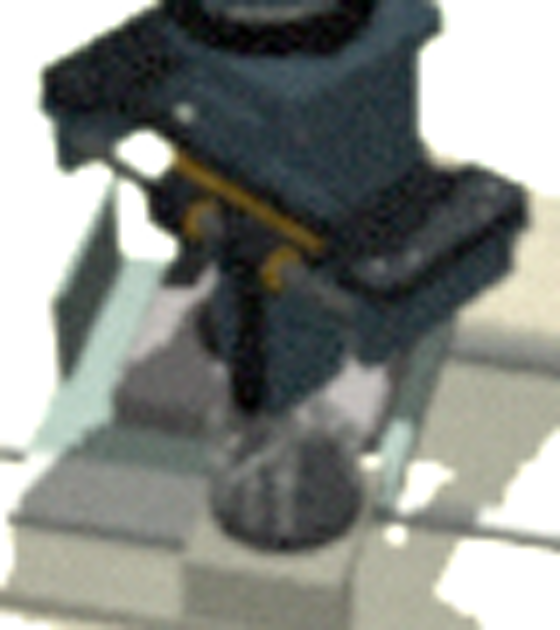

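View pics/t5.png

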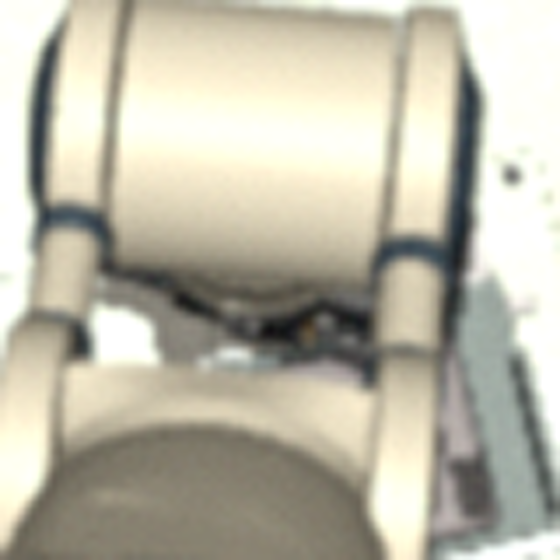

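Request:
arm_command --pt "0 0 0.005 0 0 0 -1" --pt "0 0 0 0 0 0 -1"

```text
time: 10.1
position: [0.5245, 0.0034, 0.1273]
tcp_rot: [0.988, -0.153, -0.0, -0.0]
force: [-3.9, 2.7, -11.1]
grip_width: 0.0118
```

```bash
python3 s.py
```

```text
t 10.1 p [524.52   3.45 127.25] turn 30.5 j6 1.7705 F [ -3.9   2.7 -11.1] Ftool [-4.5 -1.4 11.1] T [ 0.385  0.866 -0.054] q6 -0.017 w 0.0118
```

Request:
arm_command --pt "0 0 0.005 0 0 0 -1" --pt "0 0 0 0 0 0 -1"

```text
time: 10.35
position: [0.5245, 0.0035, 0.1269]
tcp_rot: [0.988, -0.153, -0.0, 0.0]
force: [-4.5, 0.6, -10.4]
grip_width: 0.0119
```

```bash
python3 s.py
```

```text
t 10.35 p [524.54   3.47 126.95] turn 30.49 j6 1.7704 F [ -4.5   0.6 -10.4] Ftool [-4.5  0.8 10.4] T [0.367 0.867 0.001] q6 -0.017 w 0.0119
```

Request:
arm_command --pt "0 0 0.005 0 0 0 -1" --pt "0 0 0.005 0 0 0 -1" --pt "0 0 0.005 0 0 0 -1"

```text
time: 10.72
position: [0.5245, 0.0035, 0.126]
tcp_rot: [0.988, -0.153, -0.0, -0.0]
force: [-4.4, 1.7, -9.8]
grip_width: 0.012
```

```bash
python3 s.py
```

```text
t 10.72 p [524.52   3.47 126.01] turn 30.5 j6 1.7705 F [-4.4  1.7 -9.8] Ftool [-4.7 -0.2  9.8] T [0.392 0.954 0.054] q6 -0.017 w 0.012
```

Request:
arm_command --pt "0 0 0 0 0 0 -1"

```text
time: 10.85
position: [0.5245, 0.0035, 0.126]
tcp_rot: [0.988, -0.153, -0.0, -0.0]
force: [-4.3, 2.4, -10.2]
grip_width: 0.0119
```

```bash
python3 s.py
```

```text
t 10.85 p [524.54   3.47 126.02] turn 30.5 j6 1.7704 F [ -4.3   2.4 -10.2] Ftool [-4.9 -1.  10.2] T [ 0.427  0.925 -0.029] q6 -0.017 w 0.0119
```

Request:
arm_command --pt "0 0 0.005 0 0 0 -1" --pt "0 0 0.005 0 0 0 -1"

```text
time: 11.1
position: [0.5245, 0.0035, 0.1255]
tcp_rot: [0.988, -0.153, 0.0, -0.0]
force: [-5.4, 1.5, -9.3]
grip_width: 0.0121
```

```bash
python3 s.py
```

```text
t 11.1 p [524.53   3.47 125.46] turn 30.49 j6 1.7704 F [-5.4  1.5 -9.3] Ftool [-5.7  0.2  9.3] T [ 0.383  0.92  -0.007] q6 -0.017 w 0.0121
```

Request:
arm_command --pt "0 0 0.005 0 0 0 -1" --pt "0 0 0.005 0 0 0 -1"

```text
time: 11.35
position: [0.5246, 0.0035, 0.1249]
tcp_rot: [0.988, -0.153, 0.0, -0.0]
force: [-3.9, 2.5, -8.3]
grip_width: 0.012
```

```bash
python3 s.py
```

```text
t 11.35 p [524.56   3.45 124.9 ] turn 30.5 j6 1.7704 F [-3.9  2.5 -8.3] Ftool [-4.5 -1.2  8.3] T [0.44  0.923 0.066] q6 -0.017 w 0.012
```

Request:
arm_command --pt "0 0 0.005 0 0 0 -1" --pt "0 0 0.005 0 0 0 -1"

```text
time: 11.6
position: [0.5246, 0.0035, 0.1243]
tcp_rot: [0.988, -0.153, 0.0, -0.0]
force: [-4.0, 0.9, -9.3]
grip_width: 0.0116
```

```bash
python3 s.py
```

```text
t 11.6 p [524.55   3.47 124.27] turn 30.5 j6 1.7705 F [-4.   0.9 -9.3] Ftool [-4.   0.3  9.3] T [0.388 0.916 0.014] q6 -0.017 w 0.0116
```

Run:
```python
from fit import *
a=[viewer.get_image("scene")[0].astype(float) for _ in range(4)]
m=np.mean(a,0)
f=16;u0,v0,u1,v1=290,195,332,240
outs=[]
for im in (np.load("pics/m.npy"),m):
    c=cv2.resize(np.clip(im*2.4,0,255).astype(np.uint8)[v0:v1,u0:u1],None,fx=f*.56,fy=f*.56,interpolation=cv2.INTER_CUBIC);outs.append(c)
cv2.imwrite("pics/cmp.png",np.hstack(outs))
def pin(turn,lift,sgn=1):
    th=-np.radians(turn);z=.066+lift
    return [proj("scene",W(r.x,(.06+s*.03*np.cos(th),-.02+s*.03*np.sin(th),z))) for s in(1,-1)]
for t,l in((0,.017),(30.5,.0065),(0,.0065),(30.5,.014)): print(t,l,[((u-u0+.5)*f*.56,(v-v0+.5)*f*.56) for u,v in pin(t,l)])
```

```text
0 0.017 [(np.float64(159.71400032813452), np.float64(297.9219382838235)), (np.float64(211.88001767758914), np.float64(164.54455323324675))]
30.5 0.0065 [(np.float64(114.59794902575946), np.float64(306.16820664354293)), (np.float64(257.99388026582955), np.float64(207.16524764027042))]
0 0.0065 [(np.float64(160.77821478601342), np.float64(323.9325861572822)), (np.float64(212.64803348991455), np.float64(190.40053491573593))]
30.5 0.014 [(np.float64(113.6710278267583), np.float64(287.635340893509)), (np.float64(257.60810514036655), np.float64(188.70219979137806))]
```

View pics/cmp.png

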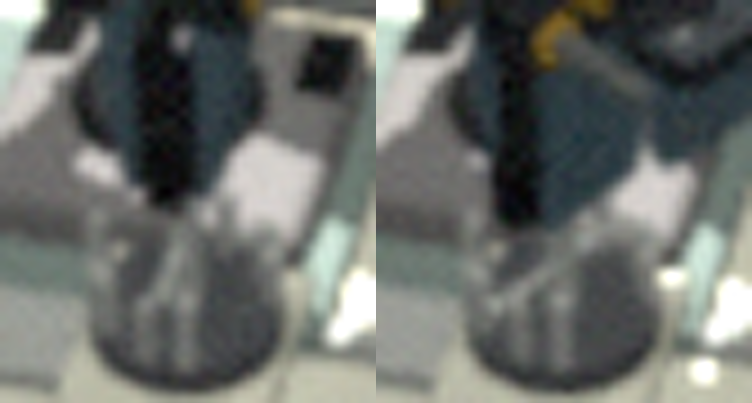

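Request:
arm_command --pt "0 0 0.008 0 0 0 -1" --pt "0 0 0.008 0 0 0 -1"

```text
time: 12.05
position: [0.5245, 0.0034, 0.1233]
tcp_rot: [0.988, -0.153, 0.0, 0.0]
force: [-5.5, 1.3, -7.6]
grip_width: 0.0118
```

```bash
python3 s.py
```

```text
t 12.05 p [524.53   3.45 123.34] turn 30.5 j6 1.7705 F [-5.5  1.3 -7.6] Ftool [-5.7  0.5  7.6] T [0.405 0.982 0.056] q6 -0.017 w 0.0118
```

Request:
arm_command --pt "0 0 0.008 0 0 0 -1" --pt "0 0 0.008 0 0 0 -1"

```text
time: 12.3
position: [0.5245, 0.0034, 0.1224]
tcp_rot: [0.988, -0.153, 0.0, 0.0]
force: [-3.6, 1.9, -8.6]
grip_width: 0.0117
```

```bash
python3 s.py
```

```text
t 12.3 p [524.55   3.42 122.39] turn 30.5 j6 1.7704 F [-3.6  1.9 -8.6] Ftool [-4.  -0.7  8.6] T [ 0.395  0.995 -0.007] q6 -0.017 w 0.0117
```

Run:
```python
from fit import *
from scipy.optimize import least_squares as ls
for s in[(75,240),(95,350),(125,305),(290,240),(325,200),(405,250),(415,310),(165,408),(245,400),(205,465)]:
    u=296+s[0]/17-.5;v=205+s[1]/17-.5;o=[]
    for z in(.078,.082,.089):
        w=atz("scene",u,v,z)[:2]-r.x[:2];c,sn=np.cos(r.x[2]),np.sin(r.x[2])
        b=np.array([c*w[0]+sn*w[1],-sn*w[0]+c*w[1]])-[.06,-.02]
        o.append((round(float(np.degrees(-np.arctan2(b[1],b[0])))),round(float(np.hypot(*b)*1e3),1)))
    print(s,o)
m=cv2.imread("pics/scene0.png");c=cv2.resize(cv2.convertScaleAbs(m,alpha=1.6)[203:242,292:332],None,fx=15,fy=15,interpolation=cv2.INTER_NEAREST);cv2.imwrite("pics/n.png",c)
```

```text
(75, 240) [(99, 30.6), (91, 28.9), (76, 27.3)]
(95, 350) [(47, 27.7), (40, 29.8), (29, 34.4)]
(125, 305) [(67, 20.1), (55, 21.0), (38, 24.3)]
(290, 240) [(-167, 12.9), (-155, 9.3), (-100, 6.2)]
(325, 200) [(-166, 23.7), (-159, 20.0), (-141, 14.5)]
(405, 250) [(-125, 25.6), (-115, 24.4), (-97, 24.3)]
(415, 310) [(-93, 26.0), (-84, 27.2), (-71, 30.7)]
(165, 408) [(12, 29.6), (9, 33.4), (4, 40.2)]
(245, 400) [(-12, 25.0), (-13, 29.2), (-14, 36.6)]
(205, 465) [(-5, 39.9), (-6, 44.0), (-7, 51.2)]
```

View pics/n.png

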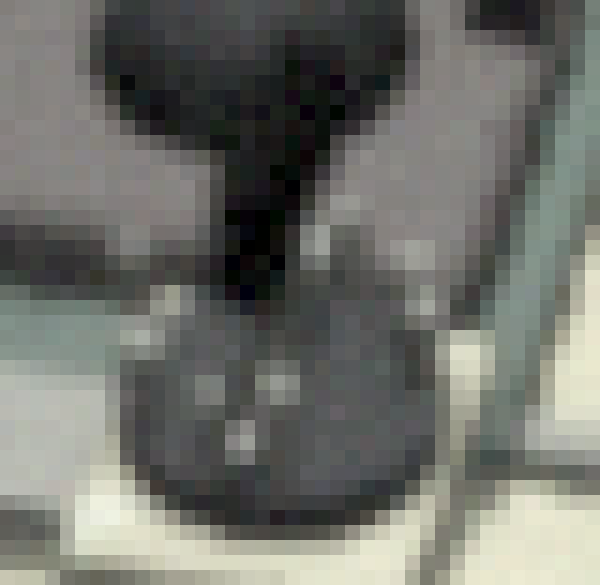

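Request:
arm_command --pt "0 0 -0.045 0 0 0 -1" --pt "0 0 -0.045 0 0 0 -1" --pt "0 0 -0.045 0 0 0 -1" --pt "0 0 -0.045 0 0 0 -1" --pt "0 0 -0.035 0 0 0 -1"

```text
time: 12.92
position: [0.5245, 0.0035, 0.1354]
tcp_rot: [0.988, -0.153, -0.0, -0.0]
force: [-3.0, 1.3, -15.0]
grip_width: 0.0117
```

```bash
python3 s.py
```

```text
t 12.93 p [524.52   3.45 135.36] turn 30.5 j6 1.7705 F [ -3.    1.3 -15. ] Ftool [-3.3 -0.4 15. ] T [ 0.412  0.73  -0.007] q6 -0.016 w 0.0117
```

Request:
arm_command --pt "0 0 0 0 0 0.1 -1" --pt "0 0 0 0 0 0.2 -1" --pt "0 0 0 0 0 0.2 -1"

```text
time: 13.3
position: [0.5245, 0.0035, 0.1352]
tcp_rot: [0.985, -0.175, -0.0, -0.0]
force: [-2.9, 2.0, -13.9]
grip_width: 0.0117
```

```bash
python3 s.py
```

```text
t 13.3 p [524.52   3.49 135.16] turn 33.07 j6 1.8154 F [ -2.9   2.  -13.9] Ftool [-3.4 -0.9 13.9] T [ 0.6    0.778 -0.002] q6 -0.452 w 0.0117
```

Request:
arm_command --pt "0 -0.001 0 0 0 0.2 -1" --pt "0 0 0 0 0 0.2 -1" --pt "0 0 0 0 0 0.1 -1"

```text
time: 13.68
position: [0.5246, 0.0036, 0.1352]
tcp_rot: [0.981, -0.196, -0.0, -0.0]
force: [-3.6, 2.9, -13.3]
grip_width: 0.0113
```

```bash
python3 s.py
```

```text
t 13.68 p [524.56   3.56 135.22] turn 35.54 j6 1.8586 F [ -3.6   2.9 -13.3] Ftool [-4.5 -1.2 13.3] T [0.717 0.728 0.019] q6 -0.034 w 0.0113
```

Request:
arm_command --pt "0 -0.001 0 0 0 0.2 -1" --pt "0 0 0 0 0 0.2 -1" --pt "0 0 0 0 0 0.1 -1"

```text
time: 14.05
position: [0.5246, 0.0036, 0.1353]
tcp_rot: [0.976, -0.218, 0.0, -0.0]
force: [-4.2, 3.3, -14.7]
grip_width: 0.0118
```

```bash
python3 s.py
```

```text
t 14.05 p [524.6    3.62 135.25] turn 38.06 j6 1.9027 F [ -4.2   3.3 -14.7] Ftool [-5.2 -1.2 14.7] T [0.767 0.703 0.021] q6 -0.075 w 0.0118
```

Request:
arm_command --pt "-0.003 -0.001 0 0 0 0.1 -1" --pt "0 -0.001 0 0 0 0.1 -1" --pt "0 0 0 0 0 0.1 -1" --pt "0 0 0 0 0 0.1 -1"

```text
time: 14.55
position: [0.5246, 0.0037, 0.1353]
tcp_rot: [0.972, -0.234, 0.0, -0.0]
force: [-3.0, 3.2, -14.0]
grip_width: 0.0118
```

```bash
python3 s.py
```

```text
t 14.55 p [524.6    3.74 135.3 ] turn 40.03 j6 1.9374 F [ -3.    3.2 -14. ] Ftool [-4.1 -1.4 14. ] T [0.578 0.638 0.009] q6 -0.205 w 0.0118
```

Request:
arm_command --pt "0 -0.001 0 0 0 0.1 -1" --pt "0 -0.001 0 0 0 0.1 -1" --pt "0 0 0 0 0 0.1 -1"

```text
time: 14.92
position: [0.5246, 0.0038, 0.1353]
tcp_rot: [0.969, -0.247, 0.0, 0.0]
force: [-2.4, 3.1, -13.8]
grip_width: 0.0118
```

```bash
python3 s.py
```

```text
t 14.93 p [524.6    3.82 135.28] turn 41.53 j6 1.9638 F [ -2.4   3.1 -13.8] Ftool [-3.6 -1.6 13.8] T [0.456 0.535 0.063] q6 -0.207 w 0.0118
```

Request:
arm_command --pt "0 -0.001 0 0 0 0.1 -1" --pt "0 0 0 0 0 0.1 -1" --pt "0 0 0 0 0 0.1 -1"

```text
time: 15.3
position: [0.5246, 0.0039, 0.1353]
tcp_rot: [0.966, -0.26, 0.0, -0.0]
force: [-2.6, 1.2, -13.0]
grip_width: 0.0117
```

```bash
python3 s.py
```

```text
t 15.3 p [524.62   3.88 135.26] turn 43.03 j6 1.9901 F [ -2.6   1.2 -13. ] Ftool [-2.9  0.3 13. ] T [ 0.377  0.52  -0.023] q6 -0.21 w 0.0117
```

Request:
arm_command --pt "0 -0.001 0 0 0 0.1 -1" --pt "0 0 0 0 0 0.1 -1" --pt "0 0 0 0 0 0.1 -1"

```text
time: 15.68
position: [0.5246, 0.004, 0.1352]
tcp_rot: [0.962, -0.272, 0.0, -0.0]
force: [-1.6, 1.0, -13.6]
grip_width: 0.0117
```

```bash
python3 s.py
```

```text
t 15.68 p [524.6    3.95 135.24] turn 44.53 j6 2.0164 F [ -1.6   1.  -13.6] Ftool [-1.9  0.  13.6] T [0.367 0.504 0.016] q6 -0.21 w 0.0117
```

Request:
arm_command --pt "0 -0.001 0 0 0 0.1 -1" --pt "0 0 0 0 0 0.1 -1" --pt "0 0 0 0 0 0.1 -1"

```text
time: 16.05
position: [0.5246, 0.004, 0.1352]
tcp_rot: [0.959, -0.285, 0.0, -0.0]
force: [-1.4, 0.8, -13.6]
grip_width: 0.0116
```

```bash
python3 s.py
```

```text
t 16.05 p [524.63   4.   135.25] turn 46.03 j6 2.0427 F [ -1.4   0.8 -13.6] Ftool [-1.6  0.1 13.6] T [0.296 0.433 0.042] q6 -0.211 w 0.0116
```

Request:
arm_command --pt "0 0 0 0 0 0.1 -1" --pt "0 0 0 0 0 0.1 -1" --pt "0 0 0 0 0 0.1 -1"

```text
time: 16.42
position: [0.5247, 0.0041, 0.1353]
tcp_rot: [0.955, -0.298, 0.0, -0.0]
force: [-0.8, 1.1, -14.6]
grip_width: 0.0118
```

```bash
python3 s.py
```

```text
t 16.43 p [524.68   4.05 135.27] turn 47.53 j6 2.0688 F [ -0.8   1.1 -14.6] Ftool [-1.3 -0.4 14.6] T [0.434 0.372 0.012] q6 -0.21 w 0.0118
```

Request:
arm_command --pt "0 -0.001 0 0 0 0.1 -1" --pt "0 0 0 0 0 0.1 -1"

```text
time: 16.68
position: [0.5247, 0.0041, 0.1352]
tcp_rot: [0.952, -0.306, 0.0, -0.0]
force: [-1.8, 1.9, -14.3]
grip_width: 0.0117
```

```bash
python3 s.py
```

```text
t 16.68 p [524.71   4.06 135.24] turn 48.53 j6 2.0864 F [ -1.8   1.9 -14.3] Ftool [-2.6 -0.5 14.3] T [0.34  0.37  0.045] q6 -0.208 w 0.0117
```

Request:
arm_command --pt "0 0 0 0 0 0.1 -1" --pt "0 0 0 0 0 0.1 -1"

```text
time: 16.92
position: [0.5247, 0.0041, 0.1353]
tcp_rot: [0.949, -0.314, 0.0, -0.0]
force: [-1.7, 1.7, -13.8]
grip_width: 0.0121
```

```bash
python3 s.py
```

```text
t 16.93 p [524.69   4.07 135.27] turn 49.53 j6 2.1038 F [ -1.7   1.7 -13.8] Ftool [-2.3 -0.4 13.8] T [ 0.386  0.369 -0.029] q6 -0.209 w 0.0121
```

Request:
arm_command --pt "0 -0.001 0 0 0 0.1 -1" --pt "0 0 0 0 0 0.1 -1"

```text
time: 17.18
position: [0.5247, 0.0041, 0.1353]
tcp_rot: [0.947, -0.322, 0.0, -0.0]
force: [-1.4, 1.0, -13.2]
grip_width: 0.0121
```

```bash
python3 s.py
```

```text
t 17.18 p [524.72   4.12 135.25] turn 50.53 j6 2.1214 F [ -1.4   1.  -13.2] Ftool [-1.7  0.1 13.2] T [0.404 0.358 0.031] q6 -0.208 w 0.0121
```

Request:
arm_command --pt "0 0 0 0 0 0.1 -1" --pt "0 0 0 0 0 0.1 -1"

```text
time: 17.42
position: [0.5247, 0.0041, 0.1353]
tcp_rot: [0.944, -0.331, 0.0, -0.0]
force: [-1.1, 2.0, -14.3]
grip_width: 0.0119
```

```bash
python3 s.py
```

```text
t 17.43 p [524.73   4.13 135.25] turn 51.53 j6 2.1389 F [ -1.1   2.  -14.3] Ftool [-2.1 -0.9 14.3] T [0.5   0.296 0.006] q6 -0.209 w 0.0119
```

Request:
arm_command --pt "0 -0.001 0 0 0 0.1 -1" --pt "0 0 0 0 0 0.1 -1"

```text
time: 17.68
position: [0.5247, 0.0042, 0.1352]
tcp_rot: [0.941, -0.339, 0.0, -0.0]
force: [-1.5, 1.9, -14.4]
grip_width: 0.0122
```

```bash
python3 s.py
```

```text
t 17.68 p [524.75   4.16 135.25] turn 52.53 j6 2.1564 F [ -1.5   1.9 -14.4] Ftool [-2.3 -0.5 14.4] T [ 0.427  0.24  -0.052] q6 -0.207 w 0.0122
```

Request:
arm_command --pt "0 0 0 0 0 0.1 -1" --pt "0 0 0 0 0 0.08 -1"

```text
time: 17.92
position: [0.5248, 0.0042, 0.1352]
tcp_rot: [0.938, -0.346, 0.0, -0.0]
force: [-0.7, 1.5, -14.1]
grip_width: 0.0121
```

```bash
python3 s.py
```

```text
t 17.93 p [524.77   4.18 135.25] turn 53.42 j6 2.172 F [ -0.7   1.5 -14.1] Ftool [-1.5 -0.7 14.1] T [0.53  0.25  0.007] q6 -0.128 w 0.0121
```

Request:
arm_command --pt "0 0 0 0 0 0.1 -1" --pt "0 0 0 0 0 0.1 -1"

```text
time: 18.18
position: [0.5248, 0.0042, 0.1353]
tcp_rot: [0.935, -0.354, 0.0, -0.0]
force: [-1.3, 2.7, -14.5]
grip_width: 0.0119
```

```bash
python3 s.py
```

```text
t 18.18 p [524.76   4.18 135.25] turn 54.43 j6 2.1895 F [ -1.3   2.7 -14.5] Ftool [-2.8 -1.1 14.5] T [0.577 0.189 0.075] q6 -0.211 w 0.0119
```

Request:
arm_command --pt "0 -0.002 0 0 0 0.1 -1" --pt "0 0 0 0 0 0.1 -1"

```text
time: 18.42
position: [0.5248, 0.0042, 0.1352]
tcp_rot: [0.932, -0.363, 0.0, 0.0]
force: [-0.9, 2.0, -13.6]
grip_width: 0.012
```

```bash
python3 s.py
```

```text
t 18.43 p [524.83   4.24 135.24] turn 55.43 j6 2.2072 F [ -0.9   2.  -13.6] Ftool [-2.1 -0.9 13.6] T [0.452 0.225 0.011] q6 -0.205 w 0.012
```

Request:
arm_command --pt "0 -0.001 0 0 0 0.1 -1" --pt "0 0 0 0 0 0.1 -1"

```text
time: 18.68
position: [0.5248, 0.0043, 0.1352]
tcp_rot: [0.929, -0.371, -0.0, 0.0]
force: [-0.1, 1.8, -14.0]
grip_width: 0.0116
```

```bash
python3 s.py
```

```text
t 18.68 p [524.81   4.27 135.23] turn 56.43 j6 2.2247 F [ -0.1   1.8 -14. ] Ftool [-1.3 -1.2 14. ] T [ 0.417  0.23  -0.052] q6 -0.207 w 0.0116
```

Request:
arm_command --pt "0 -0.001 0 0 0 0.1 -1" --pt "0 0 0 0 0 0.1 -1"

```text
time: 18.92
position: [0.5249, 0.0043, 0.1352]
tcp_rot: [0.925, -0.379, -0.0, 0.0]
force: [-1.0, 2.2, -14.0]
grip_width: 0.0114
```

```bash
python3 s.py
```

```text
t 18.93 p [524.87   4.32 135.25] turn 57.43 j6 2.2423 F [ -1.    2.2 -14. ] Ftool [-2.3 -0.9 14. ] T [ 0.373  0.303 -0.006] q6 -0.208 w 0.0114
```

Request:
arm_command --pt "0 -0.001 0 0 0 0.1 -1" --pt "0 0 0 0 0 0.1 -1"

```text
time: 19.18
position: [0.5249, 0.0044, 0.1352]
tcp_rot: [0.922, -0.387, -0.0, 0.0]
force: [-1.8, 1.1, -13.2]
grip_width: 0.0118
```

```bash
python3 s.py
```

```text
t 19.18 p [524.9    4.36 135.24] turn 58.43 j6 2.2598 F [ -1.8   1.1 -13.2] Ftool [-2.1  0.5 13.2] T [0.372 0.282 0.061] q6 -0.209 w 0.0118
```

Request:
arm_command --pt "0 0 0.025 0 0 0 -1" --pt "0 0 0.02 0 0 0 -1" --pt "0 0 0.01 0 0 0 -1" --pt "0 0 0.005 0 0 0 -1"

```text
time: 19.68
position: [0.5249, 0.0044, 0.1317]
tcp_rot: [0.922, -0.387, 0.0, 0.0]
force: [-2.0, 1.3, -8.7]
grip_width: 0.0117
```

```bash
python3 s.py
```

```text
t 19.68 p [524.93   4.37 131.65] turn 58.39 j6 2.2592 F [-2.   1.3 -8.7] Ftool [-2.4  0.5  8.7] T [0.275 0.529 0.006] q6 -0.019 w 0.0117
```

Request:
arm_command --pt "0 0 0.006 0 0 0 -1"

```text
time: 19.8
position: [0.525, 0.0044, 0.1315]
tcp_rot: [0.922, -0.387, 0.0, -0.0]
force: [-3.9, 1.5, -3.3]
grip_width: 0.0122
```

```bash
python3 s.py
```

```text
t 19.8 p [524.97   4.37 131.48] turn 58.39 j6 2.2592 F [-3.9  1.5 -3.3] Ftool [-3.8  1.7  3.3] T [ 0.277  0.701 -0.041] q6 -0.019 w 0.0122
```

Request:
arm_command --pt "0 0 -0.003 0 0 0.1 -1" --pt "0 0 0 0 0 0.1 -1"

```text
time: 20.05
position: [0.525, 0.0044, 0.1315]
tcp_rot: [0.919, -0.395, 0.0, -0.0]
force: [-3.9, 0.2, -7.1]
grip_width: 0.012
```

```bash
python3 s.py
```

```text
t 20.05 p [524.97   4.41 131.55] turn 59.43 j6 2.2773 F [-3.9  0.2 -7.1] Ftool [-2.9  2.7  7.1] T [0.304 0.564 0.004] q6 -0.184 w 0.012
```

Request:
arm_command --pt "0 0 0 0 0 0.1 -1" --pt "0 0 0 0 0 0.1 -1"

```text
time: 20.3
position: [0.525, 0.0044, 0.1315]
tcp_rot: [0.915, -0.403, 0.0, -0.0]
force: [-2.4, 1.3, -6.8]
grip_width: 0.0118
```

```bash
python3 s.py
```

```text
t 20.3 p [524.98   4.38 131.52] turn 60.43 j6 2.2948 F [-2.4  1.3 -6.8] Ftool [-2.5  0.9  6.8] T [0.386 0.504 0.068] q6 -0.191 w 0.0118
```

Request:
arm_command --pt "0 0 0 0 0 0.1 -1" --pt "0 0 0 0 0 0.1 -1"

```text
time: 20.55
position: [0.525, 0.0044, 0.1315]
tcp_rot: [0.912, -0.411, 0.0, -0.0]
force: [-2.0, 1.7, -8.8]
grip_width: 0.0122
```

```bash
python3 s.py
```

```text
t 20.55 p [525.     4.4  131.47] turn 61.43 j6 2.3122 F [-2.   1.7 -8.8] Ftool [-2.5  0.4  8.8] T [0.469 0.323 0.03 ] q6 -0.193 w 0.0122
```

Request:
arm_command --pt "0 0 0 0 0 0.1 -1" --pt "0 0 0 0 0 0.1 -1"

```text
time: 20.8
position: [0.525, 0.0044, 0.1314]
tcp_rot: [0.908, -0.419, 0.0, -0.0]
force: [-1.4, 2.6, -10.4]
grip_width: 0.012
```

```bash
python3 s.py
```

```text
t 20.8 p [524.97   4.4  131.43] turn 62.43 j6 2.3297 F [ -1.4   2.6 -10.4] Ftool [-2.9 -0.6 10.4] T [0.522 0.227 0.014] q6 -0.213 w 0.012
```

Request:
arm_command --pt "0 0 0 0 0 0.1 -1" --pt "0 0 0 0 0 0.1 -1"

```text
time: 21.05
position: [0.525, 0.0044, 0.1314]
tcp_rot: [0.904, -0.427, 0.0, -0.0]
force: [-0.2, 2.4, -10.9]
grip_width: 0.0119
```

```bash
python3 s.py
```

```text
t 21.05 p [524.99   4.43 131.4 ] turn 63.43 j6 2.3471 F [ -0.2   2.4 -10.9] Ftool [-2.  -1.4 10.9] T [0.596 0.122 0.092] q6 -0.208 w 0.0119
```

Request:
arm_command --pt "0 0 0.006 0 0 0 -1" --pt "0 0 0 0 0 0 -1"

```text
time: 21.3
position: [0.525, 0.0044, 0.1311]
tcp_rot: [0.905, -0.426, 0.0, -0.0]
force: [-1.8, 2.1, -9.7]
grip_width: 0.0118
```

```bash
python3 s.py
```

```text
t 21.3 p [525.02   4.38 131.11] turn 63.4 j6 2.3464 F [-1.8  2.1 -9.7] Ftool [-2.8  0.   9.7] T [ 0.612  0.106 -0.038] q6 -0.019 w 0.0118
```

Request:
arm_command --pt "0 0 0 0 0 0.1 -1" --pt "0 0 0 0 0 0.1 -1"

```text
time: 21.55
position: [0.525, 0.0044, 0.1311]
tcp_rot: [0.901, -0.435, 0.0, -0.0]
force: [0.4, 3.8, -11.4]
grip_width: 0.0114
```

```bash
python3 s.py
```

```text
t 21.55 p [524.99   4.41 131.09] turn 64.43 j6 2.3646 F [  0.4   3.8 -11.4] Ftool [-2.7 -2.7 11.4] T [0.75  0.009 0.108] q6 -0.228 w 0.0114
```

Request:
arm_command --pt "0 0 0.006 0 0 0 -1" --pt "0 0 0.004 0 0 0 -1"

```text
time: 21.8
position: [0.525, 0.0044, 0.1306]
tcp_rot: [0.901, -0.434, 0.0, -0.0]
force: [-0.6, 2.7, -8.8]
grip_width: 0.0116
```

```bash
python3 s.py
```

```text
t 21.8 p [525.04   4.38 130.55] turn 64.4 j6 2.3639 F [-0.6  2.7 -8.8] Ftool [-2.5 -1.2  8.8] T [ 0.729  0.116 -0.095] q6 -0.042 w 0.0116
```

Request:
arm_command --pt "0 0 -0.02 0 0 0 -1" --pt "0 0 -0.025 0 0 0 -1" --pt "0 0 -0.02 0 0 0 -1"

```text
time: 22.18
position: [0.525, 0.0044, 0.1344]
tcp_rot: [0.901, -0.434, 0.0, -0.0]
force: [0.8, 3.2, -13.7]
grip_width: 0.0119
```

```bash
python3 s.py
```

```text
t 22.18 p [524.96   4.4  134.44] turn 64.4 j6 2.3639 F [  0.8   3.2 -13.7] Ftool [-2.  -2.6 13.7] T [ 0.822 -0.259 -0.001] q6 -0.012 w 0.0119
```

Request:
arm_command --pt "0 -0.002 0 0 0 0.1 -1"

```text
time: 22.3
position: [0.525, 0.0044, 0.1344]
tcp_rot: [0.899, -0.438, -0.0, 0.0]
force: [1.2, 3.1, -13.1]
grip_width: 0.0118
```

```bash
python3 s.py
```

```text
t 22.3 p [524.97   4.43 134.45] turn 64.92 j6 2.3732 F [  1.2   3.1 -13.1] Ftool [-1.7 -2.9 13.1] T [ 0.665 -0.168  0.031] q6 -0.382 w 0.0118
```

Request:
arm_command --pt "0 -0.002 0 0 0 0.06 -1" --pt "0 0 0 0 0 0 -1"

```text
time: 22.55
position: [0.525, 0.0045, 0.1343]
tcp_rot: [0.898, -0.441, -0.0, 0.0]
force: [0.3, 1.7, -12.7]
grip_width: 0.0119
```

```bash
python3 s.py
```

```text
t 22.55 p [525.01   4.5  134.33] turn 65.2 j6 2.3784 F [  0.3   1.7 -12.7] Ftool [-1.1 -1.3 12.7] T [ 0.518  0.015 -0.046] q6 0.091 w 0.0119
```

Request:
arm_command --pt "0 0 0 0 0 0.08 -1" --pt "0 0 0 0 0 0 -1"

```text
time: 22.8
position: [0.5251, 0.0045, 0.1344]
tcp_rot: [0.896, -0.444, -0.0, 0.0]
force: [-0.3, 2.7, -13.9]
grip_width: 0.0118
```

```bash
python3 s.py
```

```text
t 22.8 p [525.05   4.48 134.35] turn 65.61 j6 2.3854 F [ -0.3   2.7 -13.9] Ftool [-2.3 -1.4 13.9] T [ 0.515  0.009 -0.011] q6 0.101 w 0.0118
```

Request:
arm_command --pt "0 0 0 0 0 0.08 -1" --pt "0 0 0 0 0 0 -1"

```text
time: 23.05
position: [0.525, 0.0045, 0.1344]
tcp_rot: [0.895, -0.447, -0.0, 0.0]
force: [0.1, 1.3, -13.5]
grip_width: 0.0119
```

```bash
python3 s.py
```

```text
t 23.05 p [525.04   4.5  134.35] turn 66.01 j6 2.3924 F [  0.1   1.3 -13.5] Ftool [-1.  -0.9 13.5] T [ 0.44  -0.008 -0.046] q6 0.1 w 0.0119
```

Request:
arm_command --pt "0 0 0 0 0 0.08 -1" --pt "0 0 0 0 0 0 -1"

```text
time: 23.3
position: [0.5251, 0.0045, 0.1344]
tcp_rot: [0.893, -0.45, -0.0, 0.0]
force: [0.4, 1.3, -13.5]
grip_width: 0.0119
```

```bash
python3 s.py
```

```text
t 23.3 p [525.07   4.53 134.38] turn 66.41 j6 2.3994 F [  0.4   1.3 -13.5] Ftool [-0.8 -1.1 13.5] T [ 0.5    0.091 -0.024] q6 0.1 w 0.0119
```

Request:
arm_command --pt "0 0 0 0 0 0.08 -1" --pt "0 0 0 0 0 0 -1"

```text
time: 23.55
position: [0.5251, 0.0045, 0.1344]
tcp_rot: [0.891, -0.453, -0.0, 0.0]
force: [0.5, 1.7, -13.9]
grip_width: 0.012
```

```bash
python3 s.py
```

```text
t 23.55 p [525.07   4.52 134.38] turn 66.81 j6 2.4063 F [  0.5   1.7 -13.9] Ftool [-1.  -1.4 13.9] T [ 0.469  0.096 -0.004] q6 0.1 w 0.012
```

Request:
arm_command --pt "0 0 0 0 0 0.08 -1" --pt "0 0 0 0 0 0 -1"

```text
time: 23.8
position: [0.5251, 0.0045, 0.1344]
tcp_rot: [0.89, -0.456, -0.0, 0.0]
force: [-0.4, 1.3, -13.4]
grip_width: 0.012
```

```bash
python3 s.py
```

```text
t 23.8 p [525.1    4.53 134.38] turn 67.21 j6 2.4133 F [ -0.4   1.3 -13.4] Ftool [-1.3 -0.5 13.4] T [ 0.465  0.033 -0.08 ] q6 0.1 w 0.012
```

Request:
arm_command --pt "0 0 0 0 0 0.08 -1" --pt "0 0 0 0 0 0 -1"

```text
time: 24.05
position: [0.5251, 0.0045, 0.1344]
tcp_rot: [0.888, -0.459, 0.0, -0.0]
force: [0.2, 1.9, -14.0]
grip_width: 0.012
```

```bash
python3 s.py
```

```text
t 24.05 p [525.11   4.55 134.41] turn 67.61 j6 2.4203 F [  0.2   1.9 -14. ] Ftool [-1.4 -1.3 14. ] T [ 0.489  0.068 -0.052] q6 0.1 w 0.012
```

Request:
arm_command --pt "0 0 0 0 0 0.1 -1" --pt "0 0 0 0 0 0 -1"

```text
time: 24.3
position: [0.5251, 0.0045, 0.1344]
tcp_rot: [0.886, -0.463, -0.0, -0.0]
force: [0.9, 1.3, -13.6]
grip_width: 0.012
```

```bash
python3 s.py
```

```text
t 24.3 p [525.1    4.53 134.38] turn 68.11 j6 2.4291 F [  0.9   1.3 -13.6] Ftool [-0.5 -1.5 13.6] T [ 0.525  0.082 -0.018] q6 0.132 w 0.012
```

Request:
arm_command --pt "0 0 0 0 0 0.1 -1" --pt "0 0 0 0 0 0 -1"

```text
time: 24.55
position: [0.5252, 0.0045, 0.1344]
tcp_rot: [0.884, -0.467, 0.0, -0.0]
force: [0.3, 2.8, -13.8]
grip_width: 0.012
```

```bash
python3 s.py
```

```text
t 24.55 p [525.16   4.54 134.43] turn 68.61 j6 2.4378 F [  0.3   2.8 -13.8] Ftool [-2.2 -1.8 13.8] T [ 0.581  0.098 -0.022] q6 0.132 w 0.012
```

Request:
arm_command --pt "0 0 0.02 0 0 0 -1" --pt "0 0 0.02 0 0 0 -1" --pt "0 0 0.008 0 0 0 -1" --pt "0 0 0.006 0 0 0 -1"

```text
time: 25.05
position: [0.5252, 0.0045, 0.1312]
tcp_rot: [0.884, -0.467, 0.0, -0.0]
force: [-0.5, 2.8, -12.8]
grip_width: 0.0118
```

```bash
python3 s.py
```

```text
t 25.05 p [525.15   4.53 131.15] turn 68.6 j6 2.4376 F [ -0.5   2.8 -12.8] Ftool [-2.6 -1.2 12.8] T [0.605 0.07  0.012] q6 -0.016 w 0.0118
```

Request:
arm_command --pt "0 0 0.008 0 0 0 -1" --pt "0 0 0.008 0 0 0 -1"

```text
time: 25.3
position: [0.5251, 0.0045, 0.1302]
tcp_rot: [0.884, -0.467, 0.0, -0.0]
force: [0.6, 2.2, -11.4]
grip_width: 0.0117
```

```bash
python3 s.py
```

```text
t 25.3 p [525.15   4.53 130.21] turn 68.6 j6 2.4376 F [  0.6   2.2 -11.4] Ftool [-1.5 -1.8 11.4] T [ 0.57   0.104 -0.031] q6 -0.015 w 0.0117
```

Request:
arm_command --pt "0 0 0.01 0 0 0 -1" --pt "0 0 0.01 0 0 0 -1" --pt "0 0 0.008 0 0 0 -1"

```text
time: 25.68
position: [0.5252, 0.0045, 0.1285]
tcp_rot: [0.884, -0.467, 0.0, -0.0]
force: [-0.4, 1.8, -11.5]
grip_width: 0.0118
```

```bash
python3 s.py
```

```text
t 25.68 p [525.17   4.53 128.51] turn 68.6 j6 2.4376 F [ -0.4   1.8 -11.5] Ftool [-1.7 -0.6 11.5] T [ 0.613  0.072 -0.02 ] q6 -0.014 w 0.0118
```

Request:
arm_command --pt "0 0 0.005 0 0 0 -1" --pt "0 0 0 0 0 0 -1"

```text
time: 25.92
position: [0.5252, 0.0045, 0.1282]
tcp_rot: [0.884, -0.467, 0.0, -0.0]
force: [-0.7, 2.1, -11.0]
grip_width: 0.0118
```

```bash
python3 s.py
```

```text
t 25.93 p [525.17   4.52 128.23] turn 68.6 j6 2.4376 F [ -0.7   2.1 -11. ] Ftool [-2.2 -0.6 11. ] T [ 0.588  0.063 -0.021] q6 -0.014 w 0.0118
```

Request:
arm_command --pt "0 0 0.005 0 0 0 -1" --pt "0 0 0 0 0 0 -1"

```text
time: 26.18
position: [0.5251, 0.0045, 0.1279]
tcp_rot: [0.884, -0.467, 0.0, -0.0]
force: [0.4, 3.2, -10.4]
grip_width: 0.0117
```

```bash
python3 s.py
```

```text
t 26.18 p [525.14   4.51 127.92] turn 68.6 j6 2.4376 F [  0.4   3.2 -10.4] Ftool [-2.4 -2.1 10.4] T [0.665 0.044 0.023] q6 -0.014 w 0.0117
```

Request:
arm_command --pt "0 0 0.005 0 0 0 -1" --pt "0 0 0 0 0 0 -1"

```text
time: 26.42
position: [0.5251, 0.0045, 0.1277]
tcp_rot: [0.884, -0.467, 0.0, -0.0]
force: [0.0, 2.7, -9.3]
grip_width: 0.0118
```

```bash
python3 s.py
```

```text
t 26.43 p [525.15   4.53 127.68] turn 68.6 j6 2.4376 F [ 0.   2.7 -9.3] Ftool [-2.2 -1.5  9.3] T [ 0.623  0.129 -0.051] q6 -0.015 w 0.0118
```

Request:
arm_command --pt "0 0 0.005 0 0 0 -1" --pt "0 0 0 0 0 0 -1"

```text
time: 26.68
position: [0.5251, 0.0045, 0.1275]
tcp_rot: [0.884, -0.467, 0.0, -0.0]
force: [-1.7, 2.8, -3.8]
grip_width: 0.0117
```

```bash
python3 s.py
```

```text
t 26.68 p [525.15   4.51 127.47] turn 68.6 j6 2.4376 F [-1.7  2.8 -3.8] Ftool [-3.3 -0.2  3.8] T [ 0.616  0.355 -0.015] q6 -0.016 w 0.0117
```

Request:
arm_command --pt "0 0 0.005 0 0 0 -1" --pt "0 0 0 0 0 0 -1"

```text
time: 26.92
position: [0.5252, 0.0045, 0.1273]
tcp_rot: [0.884, -0.467, 0.0, -0.0]
force: [-3.4, 3.2, 2.9]
grip_width: 0.0121
```

```bash
python3 s.py
```

```text
t 26.93 p [525.22   4.52 127.3 ] turn 68.6 j6 2.4376 F [-3.4  3.2  2.9] Ftool [-4.6  1.1 -2.9] T [ 0.66   0.714 -0.05 ] q6 -0.017 w 0.0121
```

Seated: the spring load transferred to a floor 4.2 mm below the land, as the rest notch should be. I'll release and look.

Request:
arm_command --pt "0 0 0 0 0 0 -0.6" --pt "0 0 0 0 0 0 -0.2" --pt "0 0 0 0 0 0 0" --pt "0 0 0 0 0 0 0"

```text
time: 27.42
position: [0.5252, 0.0045, 0.127]
tcp_rot: [0.884, -0.467, 0.0, -0.0]
force: [0.7, 0.2, -0.1]
grip_width: 0.0442
```

```bash
python3 s.py
```

```text
t 27.43 p [525.22   4.48 127.03] turn 68.6 j6 2.4376 F [ 0.7  0.2 -0.1] Ftool [ 0.2 -0.7  0.1] T [ 0.152  0.022 -0.047] q6 -0.001 w 0.0442
```

Request:
arm_command --pt "0 0 -0.3 0 0 0 0" --pt "0 0 -0.6 0 0 0 0" --pt "0 0 -0.6 0 0 0 0"

```text
time: 27.8
position: [0.5249, 0.0045, 0.2179]
tcp_rot: [0.884, -0.467, -0.0, 0.0]
force: [0.7, -0.1, 0.5]
grip_width: 0.0455
```

Run:
```python
from fit import *
a=[viewer.get_image("scene")[0].astype(float) for _ in range(3)]
m=np.mean(a,0)
p=cv2.convertScaleAbs(m,alpha=2.2);crop("scene",p,255,150,400,270,5,"pics/sc7.png")
d=viewer.get_image("scene")[1];
def kn(turn,lift):
    th=-np.radians(turn);return [proj("scene",W(r.x,(.06+s*.023*np.cos(th),-.02+s*.023*np.sin(th),.122+lift))) for s in(1,-1)]
for t,l in((68.6,.01),(68.6,0)): print([((u-255+.5)*5,(v-150+.5)*5) for u,v in kn(t,l)])
```

```text
[(np.float64(232.35171181340263), np.float64(288.00989555081355)), (np.float64(320.46945624816146), np.float64(279.7436775257074))]
[(np.float64(233.08198315214327), np.float64(302.48221128694297)), (np.float64(320.75801423418824), np.float64(294.21714474049793))]
```

View pics/sc7.png

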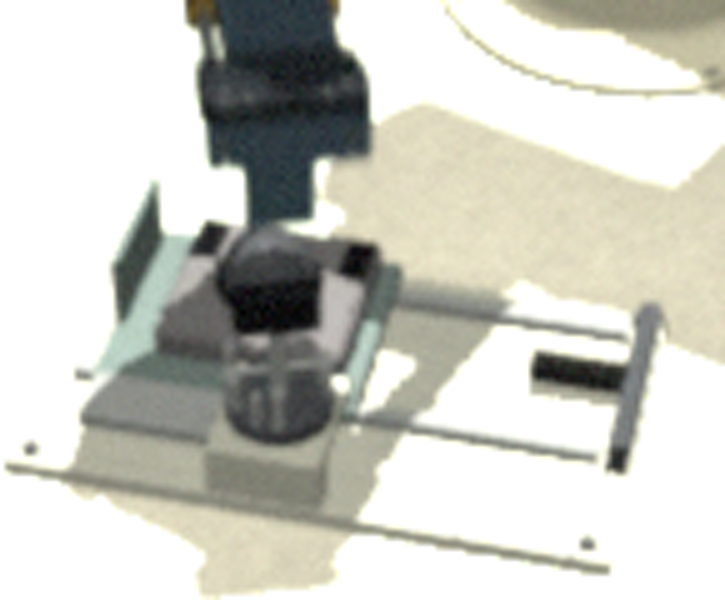

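The camera confirms it: the knob bar top edge runs from (232,287) to (320,278), matching lift 10 mm at turn 68.6°. It stays parked on its own. Next is the push approach.

Run:
```python
from fit import *
t=W(r.x,(-.025,-.195,.20));print(t)
plan(t,12.93)
print(W(r.x,(-.025,-.055,.2)))
```

```text
[ 0.47953876 -0.18624094  0.2       ]
t 28.0 pos [0.5253 0.0045 0.2172] psi -55.68 j6 2.438 z-axis [ 1.1e-03 -1.0e-04 -1.0e+00] F [-0.95  0.55 -0.52] T [ 0.114  0.053 -0.045] w 0.0455
units [2.196 2.422 0.287] turnz -13.723
[ 0.44820504 -0.04979242  0.2       ]
```

Request:
arm_command --pt "0.55 0.6 0 0 0 0 -1" --pt "0.55 0.6 0 0 0 0 -1" --pt "0.55 0.6 0 0 0 0 -1" --pt "0.55 0.6 0 0 0 0 -1" --pt "0 0 0 0 0 -1 -1"

```text
time: 28.62
position: [0.4794, -0.1883, 0.2157]
tcp_rot: [0.903, -0.429, -0.001, 0.0]
force: [-0.2, 0.7, -0.1]
grip_width: 0.0005
```

Request:
arm_command --pt "0 0 0 0 0 -1 -1" --pt "0 0 0 0 0 -1 -1" --pt "0 0 0 0 0 -1 -1" --pt "0 0 0 0 0 -1 -1" --pt "0 0 0 0 0 -1 -1"

```text
time: 29.25
position: [0.48, -0.1854, 0.2156]
tcp_rot: [0.975, -0.221, -0.001, -0.0]
force: [0.1, -0.0, 0.8]
grip_width: 0.0006
```

Request:
arm_command --pt "0 0 0 0 0 -1 -1" --pt "0 0 0 0 0 -1 -1" --pt "0 0 0 0 0 -1 -1" --pt "0 0 0 0 0 -1 -1" --pt "0 0 0 0 0 -1 -1"

```text
time: 29.88
position: [0.48, -0.1854, 0.2156]
tcp_rot: [1.0, -0.005, -0.001, -0.001]
force: [-0.3, 0.3, 0.5]
grip_width: 0.0006
```

Run:
```python
from fit import *
t=W(r.x,(-.025,-.195,.075));plan(t,12.93)
```

```text
t 29.88 pos [ 0.48   -0.1854  0.2156] psi -0.52 j6 1.095 z-axis [-0.002  0.001 -1.   ] F [-0.34  0.29  0.46] T [ 0.048  0.013 -0.022] w 0.0006
units [-0.003  0.017  2.344] turnz -2.691
```

Request:
arm_command --pt "0 0 0.5 0 0 -1 -1" --pt "0 0 0.5 0 0 -1 -1" --pt "0 0 0.5 0 0 -0.69 -1" --pt "0 0 0.5 0 0 0 -1" --pt "0 0 0.34 0 0 0 -1"

```text
time: 30.5
position: [0.4793, -0.1851, 0.0742]
tcp_rot: [0.994, 0.111, -0.001, -0.001]
force: [0.2, 1.5, 0.6]
grip_width: 0.0003
```

Run:
```python
from fit import *
t=W(r.x,(-.025,-.16,.075));plan(t,12.93)
a=viewer.get_image("scene")[0]
p=cv2.convertScaleAbs(a,alpha=2.);crop("scene",p,245,150,390,270,5,"pics/sc8.png")
```

```text
t 30.5 pos [ 0.4793 -0.1851  0.0742] psi 12.76 j6 0.863 z-axis [-0.0028  0.0015 -1.    ] F [0.17 1.54 0.61] T [-0.019  0.009 -0.032] w 0.0003
units [-0.003 -0.563 -0.013] turnz -0.033
```

View pics/sc8.png

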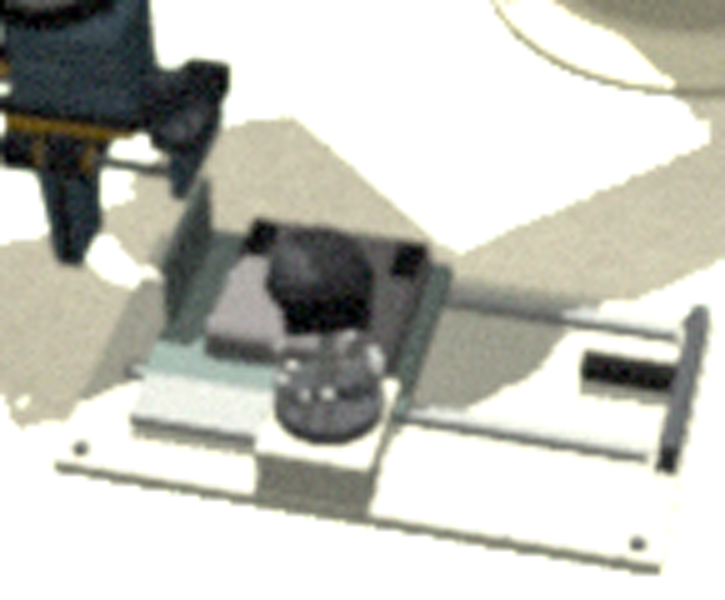

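The closed fingers (tip at (70,260)) stand behind the push plate at (185,250), and the gripper body clears the tray and knob. I'll approach, then push slowly.

Request:
arm_command --pt "0 -0.15 0 0 0 0 -1" --pt "0 -0.15 0 0 0 0 -1" --pt "0 -0.1 0 0 0 0 -1" --pt "0 -0.08 0 0 0 0 -1" --pt "0 -0.05 0 0 0 0 -1"

```text
time: 31.18
position: [0.4736, -0.1544, 0.0769]
tcp_rot: [0.994, 0.111, 0.0, 0.0]
force: [-0.4, 0.3, -0.3]
grip_width: 0.0003
```

Request:
arm_command --pt "0 -0.05 0 0 0 0 -1" --pt "0 -0.05 0 0 0 0 -1"

```text
time: 31.42
position: [0.4722, -0.1487, 0.0766]
tcp_rot: [0.994, 0.111, 0.0, 0.0]
force: [0.4, 0.4, -0.7]
grip_width: 0.0004
```

Request:
arm_command --pt "0 -0.05 0 0 0 0 -1" --pt "0 -0.05 0 0 0 0 -1"

```text
time: 31.68
position: [0.4709, -0.1428, 0.0766]
tcp_rot: [0.994, 0.111, -0.0, -0.0]
force: [-0.4, -0.8, 0.5]
grip_width: 0.0004
```

```bash
python3 s.py
```

```text
t 31.68 p [ 470.88 -142.81   76.6 ] turn 0.15 j6 0.9322 F [-0.4 -0.8  0.5] Ftool [-0.6  0.7 -0.5] T [ 0.018  0.024 -0.012] q6 -0.131 w 0.0004
```

Request:
arm_command --pt "0 -0.04 0 0 0 0 -1" --pt "0 -0.04 0 0 0 0 -1"

```text
time: 31.92
position: [0.4699, -0.1383, 0.0766]
tcp_rot: [0.994, 0.111, 0.0, 0.0]
force: [-0.5, -2.4, 0.3]
grip_width: 0.0008
```

Request:
arm_command --pt "0 -0.04 0 0 0 0 -1" --pt "0 -0.04 0 0 0 0 -1"

```text
time: 32.17
position: [0.4688, -0.1336, 0.0766]
tcp_rot: [0.994, 0.111, 0.0, 0.0]
force: [-0.1, -3.3, -0.5]
grip_width: 0.0006
```

Request:
arm_command --pt "0 -0.04 0 0 0 0 -1" --pt "0 -0.04 0 0 0 0 -1"

```text
time: 32.42
position: [0.4677, -0.1288, 0.0766]
tcp_rot: [0.994, 0.111, 0.0, 0.0]
force: [-1.0, -3.3, -0.5]
grip_width: 0.0005
```

```bash
python3 s.py
```

```text
t 32.42 p [ 467.72 -128.8    76.63] turn 0.15 j6 0.9562 F [-1.  -3.3 -0.5] Ftool [-1.7  3.   0.5] T [-0.458  0.085  0.015] q6 -0.079 w 0.0005
```

Request:
arm_command --pt "0 -0.05 0 0 0 0 -1" --pt "0 -0.06 0 0 0 0 -1" --pt "0 -0.06 0 0 0 0 -1" --pt "0 -0.06 0 0 0 0 -1" --pt "0 -0.06 0 0 0 0 -1"

```text
time: 33.05
position: [0.4637, -0.1117, 0.0766]
tcp_rot: [0.994, 0.111, -0.0, -0.0]
force: [-1.6, -2.7, 1.0]
grip_width: 0.0003
```

Request:
arm_command --pt "0 -0.06 0 0 0 0 -1" --pt "0 -0.06 0 0 0 0 -1" --pt "0 -0.06 0 0 0 0 -1" --pt "0 -0.06 0 0 0 0 -1" --pt "0 -0.06 0 0 0 0 -1"

```text
time: 33.67
position: [0.4598, -0.0941, 0.0766]
tcp_rot: [0.994, 0.111, -0.0, -0.0]
force: [-1.5, -3.5, 0.1]
grip_width: 0.0003
```

```bash
python3 s.py
python3 - <<'E'
from h import *
a=viewer.get_image("scene")[0]
p=cv2.convertScaleAbs(a,alpha=2.);crop("scene",p,245,150,390,270,5,"pics/sc9.png")
E
```

```text
t 33.67 p [459.83 -94.13  76.62] turn 0.15 j6 1.0188 F [-1.5 -3.5  0.1] Ftool [-2.3  3.1 -0.1] T [-0.533  0.213  0.036] q6 -0.133 w 0.0003
```

View pics/sc9.png

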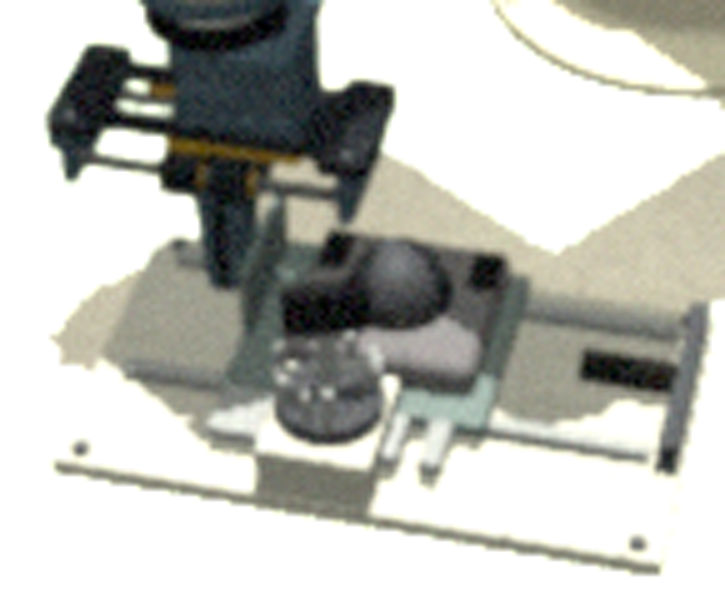

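The tray is moving, with its front edge at (520,300) and the buffer face at (585,370). The knob is still parked and the push force is about 3.5 N.

Request:
arm_command --pt "0 -0.05 0 0 0 0 -1" --pt "0 -0.06 0 0 0 0 -1" --pt "0 -0.06 0 0 0 0 -1" --pt "0 -0.06 0 0 0 0 -1" --pt "0 -0.06 0 0 0 0 -1"

```text
time: 34.35
position: [0.456, -0.0772, 0.0766]
tcp_rot: [0.994, 0.111, 0.0, 0.0]
force: [-1.0, -3.1, 0.9]
grip_width: 0.0004
```

Request:
arm_command --pt "0 -0.05 0 0 0 0 -1" --pt "0 -0.05 0 0 0 0 -1" --pt "0 -0.04 0 0 0 0 -1" --pt "0 -0.03 0 0 0 0 -1" --pt "0 -0.02 0 0 0 0 -1"

```text
time: 34.98
position: [0.4535, -0.0662, 0.0766]
tcp_rot: [0.994, 0.111, -0.0, -0.0]
force: [-0.1, -2.8, 0.5]
grip_width: 0.0005
```

```bash
python3 s.py
```

```text
t 34.98 p [453.5  -66.19  76.61] turn 0.15 j6 1.0726 F [-0.1 -2.8  0.5] Ftool [-0.7  2.7 -0.5] T [-0.49   0.16   0.008] q6 -0.002 w 0.0005
```

Now slow steps to the buffer, 1.2 mm or less per row.

Request:
arm_command --pt "0 -0.03 0 0 0 0 -1" --pt "0 -0.03 0 0 0 0 -1" --pt "0 -0.03 0 0 0 0 -1" --pt "0 -0.03 0 0 0 0 -1" --pt "0 -0.02 0 0 0 0 -1"

```text
time: 35.6
position: [0.4517, -0.058, 0.0766]
tcp_rot: [0.994, 0.111, -0.0, 0.0]
force: [-0.9, -3.2, 0.1]
grip_width: 0.0005
```

Request:
arm_command --pt "0 -0.02 0 0 0 0 -1" --pt "0 -0.02 0 0 0 0 -1"

```text
time: 35.85
position: [0.4511, -0.0557, 0.0766]
tcp_rot: [0.994, 0.111, -0.0, -0.0]
force: [-1.5, -2.8, 0.2]
grip_width: 0.0004
```

Request:
arm_command --pt "0 -0.02 0 0 0 0 -1"

```text
time: 35.98
position: [0.4509, -0.0545, 0.0766]
tcp_rot: [0.994, 0.111, -0.0, -0.0]
force: [-1.3, -2.5, -0.1]
grip_width: 0.0003
```

Request:
arm_command --pt "0 -0.02 0 0 0 0 -1"

```text
time: 36.1
position: [0.4506, -0.0534, 0.0766]
tcp_rot: [0.994, 0.111, -0.0, -0.0]
force: [-0.4, -2.8, 0.8]
grip_width: 0.0004
```

Request:
arm_command --pt "0 -0.02 0 0 0 0 -1"

```text
time: 36.22
position: [0.4503, -0.0523, 0.0766]
tcp_rot: [0.994, 0.111, -0.0, 0.0]
force: [-2.5, -7.1, 0.0]
grip_width: 0.0007
```

Request:
arm_command --pt "0 -0.015 0 0 0 0 -1"

```text
time: 36.35
position: [0.4502, -0.0516, 0.0766]
tcp_rot: [0.994, 0.111, 0.0, 0.0]
force: [-1.8, -10.4, -0.2]
grip_width: 0.0005
```

Request:
arm_command --pt "0 -0.01 0 0 0 0 -1" --pt "0 0 0 0 0 0 -1"

```text
time: 36.6
position: [0.4501, -0.0512, 0.0766]
tcp_rot: [0.994, 0.111, 0.0, 0.0]
force: [-2.9, -9.5, 0.3]
grip_width: 0.0005
```

Pressed firmly against the buffer at about 10 N. I'll back off gently and lift clear.

Request:
arm_command --pt "0 0.01 0 0 0 0 -1" --pt "0 0.015 0 0 0 0 -1" --pt "0 0.02 0 0 0 0 -1" --pt "0 0.1 0 0 0 0 -1" --pt "0 0.3 0 0 0 0 -1"

```text
time: 37.22
position: [0.456, -0.0772, 0.0766]
tcp_rot: [0.994, 0.112, -0.0, -0.0]
force: [0.8, 0.8, 0.1]
grip_width: 0.0001
```

Request:
arm_command --pt "0 0.3 0 0 0 0 -1" --pt "0 0.3 0 0 0 0 -1" --pt "0 0.3 -0.5 0 0 0 -1" --pt "0 0.5 -0.8 0 0 0 -1" --pt "0 0.5 -0.8 0 0 0 -1"

```text
time: 37.85
position: [0.4809, -0.1898, 0.2042]
tcp_rot: [0.994, 0.111, -0.0, -0.0]
force: [1.2, -0.0, -1.3]
grip_width: 0.0002
```

Request:
arm_command --pt "0 0.9 -0.3 0 0 0 -1" --pt "0 0.9 0 0 0 0 -1" --pt "0 0 0 0 0 0 -1"

```text
time: 38.22
position: [0.5052, -0.2978, 0.2207]
tcp_rot: [0.994, 0.109, 0.0, 0.001]
force: [0.8, 1.1, -0.6]
grip_width: 0.0004
```

```bash
python3 s.py
python3 - <<'E'
from h import *
a=viewer.get_image("scene")[0]; cv2.imwrite("pics/end_full.png",cv2.convertScaleAbs(a,alpha=1.5))
p=cv2.convertScaleAbs(a,alpha=2.);crop("scene",p,245,150,390,270,5,"pics/sc10.png")
E
```

```text
t 38.23 p [ 505.21 -297.82  220.65] turn 0.35 j6 0.7175 F [ 0.8  1.1 -0.6] Ftool [ 1.  -0.9  0.6] T [ 0.048  0.024 -0.014] q6 -0.874 w 0.0004
```

View pics/sc10.png

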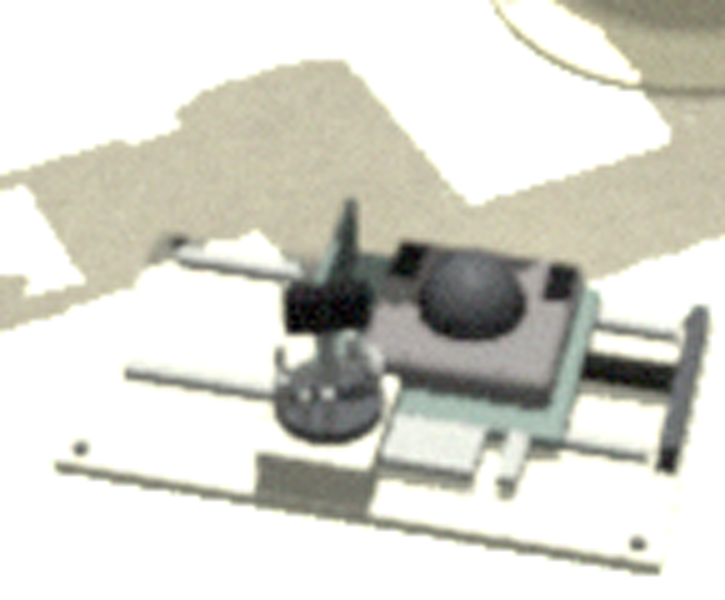

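View pics/end_full.png

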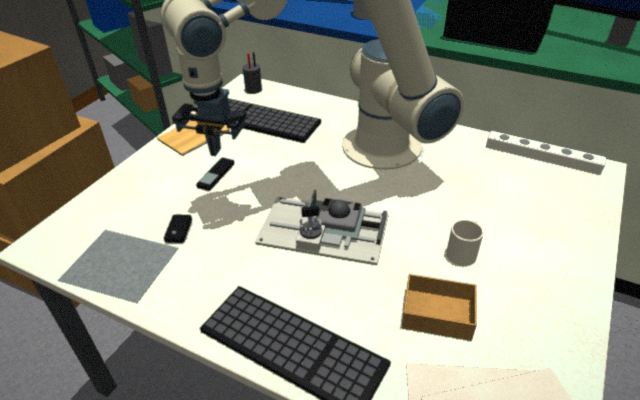

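The tray's front edge (590,360) is on the buffer, the knob (327,305) is still up and turned, the bystanders have not moved and the arm is clear. I'll hand it in.

```bash
python3 -c "
from plant import arm
print(arm.close_job())"
```

```text
the job is handed in; nothing more can be done
None
```

The lock plunger is parked in its rest notch and the tray is pushed home against the rubber buffer. I handed the job in at about 38 s of the 72 s allowed.

**Plunger:** I lifted the knob about 17 mm and turned it clockwise in small steps, probing down gently to feel the collar. At 30° the pin dropped freely into an open gap with no floor down to about 5 mm lift, where I stopped. I felt a land at 58–63°, and at 68.6° (1.20 rad) a notch whose floor is about 4.2 mm below the land. I eased it down there until the floor took the spring load, then let go.

**Tray:** I pushed the plate with closed fingers at about 3 N and 30 mm/s or less. The tray met the buffer after about 88 mm. I pressed to about 10 N, then backed off and lifted clear.

**Last checks:**
- **Knob:** the picture after release matched about 10 mm lift at 68.6°. The final picture shows it still up and turned.
- **Tray and surroundings:** the final picture shows the tray on the buffer, the bystanders where they were, and the robot touching nothing.

**What did not go as asked or agree:**
- **Stop lug never touched:** I found the notch by its floor instead of turning on to meet the stop, so the "feel the stop" step was not done literally. The wrist torque about the knob's axis read at most about 0.11 N m.
- **Seating height:** by the tool height the plunger sits at about 9.7 mm instead of 10 mm. I put that down to slight slip of the knob in the pads.

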